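# Demould a cast cover from under its undercut and regrasp it into the tray

### The arm

A 7-joint arm with a two-finger parallel gripper is mounted at the origin on the work surface; the furniture and walls round the work are solid. World frame = base frame: x ahead of the robot, y to its left, z up, the work surface at z = 0. Lengths are in mm, angles in rad, forces in N, time in s.
With the tool pointing down it reaches from about 375 to 925 mm from the base axis. Payload 3.1 kg.
Tool frame: the origin (TCP) lies at the centre of the arm's flange, where the gripper is bolted on; the fingertips stand 173 mm ahead of it and the grasp point (between the pads) lies 155 mm ahead of it; z points along the fingers, y is the direction in which the jaws open and shut (so a half turn about z gives the same grasp; the last joint's range is limited). The gripper opens to 85 mm and grips with 20 to 120 N. Pads are 22 mm wide; open, the fingers measure 114 mm over their backs; the gripper's body (76 mm by 85 mm) begins 54 mm behind the grasp point. The pads swing forward as they close: fully open they stand 13 mm farther back than shut.
Start: joints at [1.167, 0.383, 0.044, 1.598, -0.018, 1.161, -0.05], TCP at [195.703, -619.844, 404.669] pointing down, gripper open.
Joint ranges: [-2.61, 2.61], [-0.41, 2.15], [-1.48, 1.57], [0, 2.5], [-1.57, 4.71], [0.05, 1.97], [-2.85, 2.85]. Speed limits (rad/s): [2.79, 2.79, 3.14, 3.14, 3.14, 3.14, 3.14].

### API

Orientations are given as a rotation vector (axis times angle).
In Python, from workcell import bot, imaging gives the robot as it stands.
- The arm moves only by the shell command python3 -m jog 'ROWS' [FORCE]. ROWS is a JSON object of lists of equal length, an entry for each row: "fingers": the finger opening in mm, from 0 to 85.4; "travel": the shift along the tool's x, y, z in mm, a list of three; "rot": the turn, a rotation vector about the tool's x, y, z in degrees, a list of three. A call has exactly 5 rows; each row is the pose to reach, as a shift and turn from the pose measured when the call began, along the tool's axes at that moment; what a row does not reach only later rows make up. A row lasts 1/10 s, in which the tool goes at most 50 mm and 8.59 degrees, less where a joint would pass 70% of its speed; a pose out of reach is approached as far as the arm can. A call with a gripper value outside its range is refused whole. The fingers move at their own pace and stop on an object; FORCE is the grip in N (left out, the last holds). Time passes only in rows, so rows that repeat a pose let the fingers close, or fill a call up. It gives the time, the measured TCP pose, the force and the opening at its end, in the units of the state.
- bot.read_state(): the state, without advancing time (a new reading comes with each control period).
- imaging.snapshot(name): name is "scene" or "top"; returns the picture (384x512x3 uint8, blue, green, red); there is no depth.
- imaging.get_calibration(name): a dict with "vfov" (degrees; the focal length in pixels is half the picture's height over the tangent of half this angle, whatever the lens; pixels are square), "cx", "cy" (the principal point, pixels), "rvec" (rotation vector, rad) and "tvec" (3), from world to camera coordinates, as OpenCV has them. Camera axes: x right, y down, z forward; pixel columns grow to the right and rows downward; lengths in mm; the calibration is good to about 2 mm. A picture is of the moment at which its call begins. get_calibration takes no time and is no camera call.
- bot.job_done(): hands the job in, once; it reports no verdict.
The state is a dict: "time": time; "q": joint angles; "dq": joint speeds; "joint_efforts": joint torques, N m; "eef_pos": TCP position; "tool_rot": TCP orientation; "force": force on the tool from outside, world axes, zero at the start; "torque": the same for the moment, N m; "width": finger opening in mm.
Only numpy, scipy, OpenCV 4.12 (cv2) and the standard library are available. Lean on these libraries where they do the work, as an engineer would, in place of code of your own. Each camera call takes 0.05 s, during which the arm holds its last target.

### The job

The cast orange cover has set in its steel mould. Pull the brass gate plate straight up out of its slots and put it on the plywood board, then take the cover out without forcing it: tip its front end up only just over the sill, ease it forward until its tongue is clear of the dark lip at the back, and only then lift it out. Set the cover down on the bottom of the clear tray without dropping it, flat and open side up (the tray has finger room only along the cover's long sides, so take it afresh by those), and leave the bottle and the marker alone.

Things in the scene. Friction and masses are not known exactly. Their poses are not given: they have to be found in the camera images.
- mould: fixed open mould of bolted steel plates, 228 x 118 x 54 mm. Origin: on its underside, 112 mm behind its front end, x along its length to the rear (dark heel end), z up; the gate is at the front (-x), towards the robot. In its frame, mm: cavity floor z 12, side blocks from |y| 30.5 to 55 with flat tops at z 46, rear wall x 94.5. In front of the sill, between the posts, it is open down to z 12.
- sill (a point): middle of the top of the mould's sill, a step 11 mm long (mould x -85.5 to -74.5) across the front of the cavity, 21 mm above the bench and 9 mm above the cavity floor. The gate stands on it between side posts 54 mm high (mould x -100 to -64); their slots hold the gate's side edges.
- lip (a point): middle of the lower front edge of the fixed dark lip that overhangs the rear of the cavity (mould x 73 to 94.5), 22.5 mm above the bench, 10.5 mm above the cavity floor; its top is flush with the side blocks
- gate: loose brass gate plate, 8 mm thick (its x), 78 mm wide (y; the top 26 mm only 52 mm wide), 62 mm high (z), about 0.2 kg, with a black dot on each face. Origin: middle of its lower edge. At the start it stands upright on the sill, side edges about 8 mm deep in the slots with 1.5 mm of play; its upper 29 mm stand above the posts and can be pinched across the 8 mm.
- cover: loose cast orange resin cover, an open pan 140 x 58 x 34 mm with a tongue at its rear, about 0.22 kg. Origin on its underside, x along its length to the rear, z up through the open side. In mm: front wall x -73 to -64, rear wall x 61 to 67, floor and side walls 5 thick, rim z 34. It lies in the cavity with 1 to 1.5 mm of play, rim flush, front wall behind sill and gate.
- cover_front (a point): middle of the rim of the cover's front wall (9 mm thick, 58 mm wide, 34 mm high; cover x -68.5, z 34). Both its faces are free (next screw posts inside: cover x -14). With the gate out, the part of the wall above the sill (25 mm) can be pinched across its 9 mm.
- cover_tongue (a point): middle of the lower rear edge of the cover's tongue (cover x 93, z 0). The tongue is 26 mm long, 44 mm wide, 8 mm thick; at the start it reaches 20 mm under the lip with 2.5 mm of play above it. The front wall clears the sill when the front end is tipped up by 9 mm (0.06 rad); beyond about 19 mm (0.12 rad) the tongue wedges under the lip.
- gate_mid (a point): the centre of the gate plate, 31 mm above its lower edge
- tray: fixed clear plastic tray, 138 x 198 x 60 mm outside, open at the top. Origin at the centre of its underside, y along its 198 mm length, z up; inside about 118 x 178 mm, floor 2 mm thick. The cover (166 mm with its tongue) fits lengthways with about 6 mm left at each end and 30 mm at each side.
- board: fixed plywood board, 170 x 120 mm, top face 18 mm above the bench. Origin at the centre of its underside, x along its length, z up.
- bottle: bystander: water bottle, 89 mm across, 305 mm high, at the left wall; origin at the centre of its underside
- marker: bystander: black and red marker, 131 mm long, lying at the left; origin at the centre of its underside
There are look-alikes about, which are no part of the job. Several things have the shape of the gate; the one meant has the colours described above.

How it is judged (in metres and radians):
On the way, in this order (a step that is already met when the one before it is completed fails the run):
1. the gate plate is on the board, let go (x of gate_mid in the frame of board between -0.085 and 0.085 m and y of gate_mid in the frame of board between -0.06 and 0.06 m and z of gate_mid in the frame of board below 0.055 m and contact force between the fingers and gate below 0.1 N), for 0.2 s.
2. the cover is clear of the cavity: its underside at least 44 mm above the bench (height (world z) of cover above 0.044 m), for 0.1 s.
At the end, for the whole second after the job is handed in: The gate is on the board (its centre over the board, under 55 mm above the bench), the cover lies flat on the bottom of the tray, open side up (tilt under 0.06 rad, underside within 7 mm of the tray's underside); both at rest (x of gate_mid in the frame of board between -0.085 and 0.085 m and y of gate_mid in the frame of board between -0.06 and 0.06 m and z of gate_mid in the frame of board below 0.055 m and x of cover in the frame of tray between -0.05 and 0.05 m and y of cover in the frame of tray between -0.05 and 0.05 m and z of cover in the frame of tray below 0.007 m and angle between cover's own z axis and vertical below 0.06 rad and linear speed of each of cover, gate below 0.02 m/s); the robot touches nothing.
It fails at once if the cover is forced in the cavity: more than 40 N between cover and mould while its underside is less than 40 mm above the bench (contact force between cover and mould above 40 N and height (world z) of cover below 0.04 m).
It fails at once if the cover is prised up: tipped by more than 0.14 rad while its tongue is still more than 4 mm under the lip (angle between cover's own z axis and vertical above 0.14 rad and x of cover_tongue in the frame of mould above 0.077 m and z of cover_tongue in the frame of mould below 0.03 m).
It fails at once if the cover is dropped: it falls faster than 0.35 m/s with no finger on it (contact force between the fingers and cover below 0.01 N and linear speed of cover above 0.35 m/s).
It fails at once if the bottle or the marker is moved by more than 30 mm (distance of any of bottle, marker from where it was at the start of the episode above 0.03 m).
It also fails if it takes over 72 s, if anything falls off the work surface, if the arm or the gripper's body presses on something with over 40 N, if the wrist force passes 120 N, or if a joint passes its speed limit or range.

## Working session

There is one attempt and no reset: what is moved stays moved. The work goes in short steps, Python scripts to look and compute and a shell command to move; the robot and the scene stay as the last step left them, time stands still between calls to the robot, and variables do not carry over. Pictures are saved under pics/ and viewed, and the job is handed in when it is done.

```bash
ls; mkdir -p pics; python3 - <<'E'
from workcell import bot, imaging
import cv2
print(bot.read_state())
for n in("scene","top"):
    im=imaging.snapshot(n); cv2.imwrite(f"pics/{n}0.png",im); print(n,imaging.get_calibration(n))
E
```

```text
pics
{'time': 0.0, 'q': array([ 1.16716985,  0.38386776,  0.04382465,  1.59958363, -0.01791968,
        1.16118728, -0.04990605]), 'dq': array([-0.00117408,  0.00038551, -0.000664  , -0.00037091, -0.00085334,
        0.00160929,  0.00058142]), 'joint_efforts': array([-1.49011303e-04, -4.33464611e+01,  1.02436949e+00, -2.49510241e+01,
        1.05155524e-02,  1.14664121e-02,  1.24808614e-05]), 'eef_pos': array([ 195.58205572, -619.36742241,  403.2607548 ]), 'tool_rot': array([-3.10234629e+00, -4.78240225e-01,  8.23832545e-04]), 'force': array([-0.51549057,  0.24077954, -1.16447607]), 'torque': array([-0.01166045, -0.04516136, -0.02608735]), 'width': 85.37708449532414}
scene {'vfov': 51.9642371317396, 'cx': 255.7077432533608, 'cy': 199.33731584356403, 'rvec': array([ 1.93485982,  1.79519242, -0.5892182 ]), 'tvec': array([-138.63886886, -435.04587666, 1296.04113543])}
top {'vfov': 47.946874723370094, 'cx': 250.14764873099168, 'cy': 189.64425561648653, 'rvec': array([ 2.13877802, -2.14683652,  0.19410229]), 'tvec': array([ 108.03235007,  612.50166708, 1084.65678639])}
```

View pics/scene0.png

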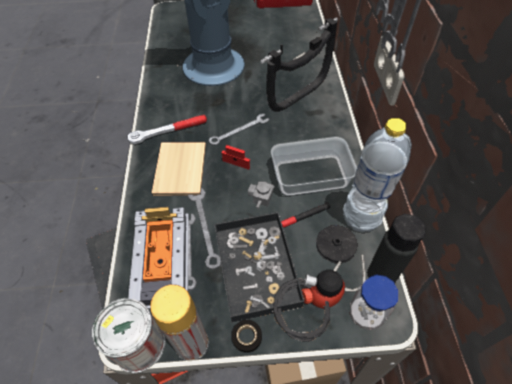

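View pics/top0.png

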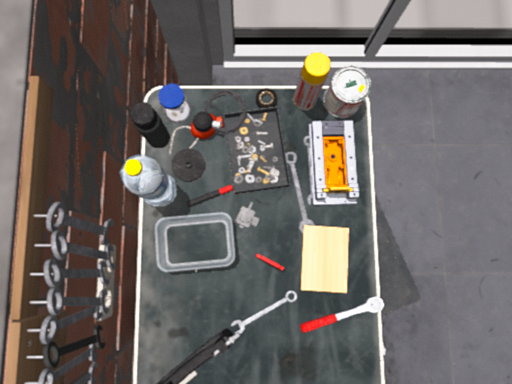

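```bash
cat > h.py <<'E'
import numpy as np, cv2
from scipy.spatial.transform import Rotation as R
from workcell import bot, imaging
def cal(n):
    c=imaging.get_calibration(n); f=192/np.tan(np.radians(c['vfov'])/2)
    K=np.array([[f,0,c['cx']],[0,f,c['cy']],[0,0,1]]); return K,np.array(c['rvec']),np.array(c['tvec'])
def proj(n,P):
    K,r,t=cal(n); return cv2.projectPoints(np.atleast_2d(np.array(P,float)),r,t,K,None)[0][:,0]
def ray(n,uv):
    K,r,t=cal(n); M=cv2.Rodrigues(r)[0]; o=-M.T@t
    uv=np.atleast_2d(uv); d=np.c_[uv,np.ones(len(uv))]@np.linalg.inv(K).T@M
    return o,d/np.linalg.norm(d,axis=1)[:,None]
def onplane(n,uv,z):
    o,d=ray(n,uv); return o+d*((z-o[2])/d[:,2])[:,None]
def tri(u1,u2,n1="scene",n2="top"):
    o1,d1=ray(n1,u1);o2,d2=ray(n2,u2);out=[]
    for a,b in zip(d1,d2):
        s=np.linalg.lstsq(np.c_[a,-b],o2-o1,rcond=None)[0]
        p,q=o1+a*s[0],o2+b*s[1]; out.append(np.r_[(p+q)/2,np.linalg.norm(p-q)])
    return np.array(out)
def crop(n,x0,y0,x1,y1,k,out,im=None):
    im=imaging.snapshot(n) if im is None else im
    cv2.imwrite(out,cv2.resize(im[y0:y1,x0:x1],None,fx=k,fy=k,interpolation=cv2.INTER_CUBIC))
    return im
def tool():
    s=bot.read_state(); return np.array(s['eef_pos']),R.from_rotvec(s['tool_rot']).as_matrix(),s
E
python3 - <<'E'
from h import *
np.set_printoptions(precision=1,suppress=True)
for n in("scene","top"):
    print(n,-cv2.Rodrigues(cal(n)[1])[0].T@cal(n)[2]); print(proj(n,[[0,0,0],[400,0,0],[700,0,0],[700,300,0],[700,-300,0],[196,-620,230]]))
    im=cv2.imread(f"pics/{n}0.png")
    b=(110,180,220,320) if n=="scene" else (280,100,400,310)
    crop(n,*b,5 if n=="scene" else 2.8,f"pics/{n}0c.png",im)
p,M,s=tool();print(p,M)
E
```

```text
scene [1112.7   74.2  802.9]
[[213.6  67.1]
 [214.7 158.7]
 [216.  258.6]
 [347.4 249.3]
 [ 82.1 268. ]
 [-45.2  51.2]]
top [ 427.   124.2 1168.6]
[[293.2 433.5]
 [289.9 271.4]
 [287.8 161.6]
 [179.5 161.7]
 [395.2 161.4]
 [600.6 371.9]]
[ 195.5 -619.4  403.4] [[ 1.   0.3 -0. ]
 [ 0.3 -1.   0. ]
 [-0.  -0.  -1. ]]
```

```bash
python3 - <<'E'
from h import *
im=cv2.imread("pics/scene0.png");crop("",110,190,210,315,4.6,"pics/s0d.png",im)
im=cv2.imread("pics/top0.png");crop("",295,110,375,215,5.5,"pics/t0d.png",im)
E
```

```text
(no output)
```

View pics/s0d.png

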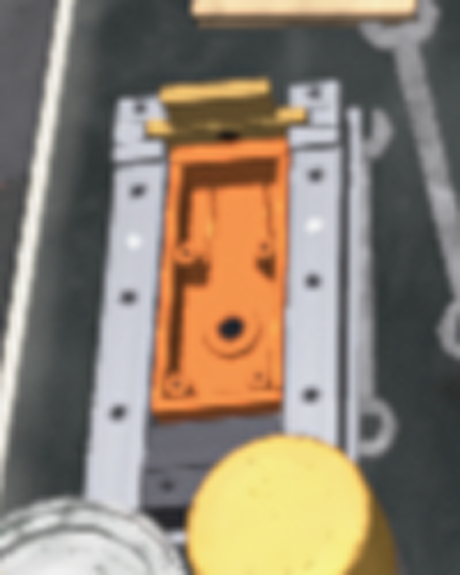

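View pics/t0d.png

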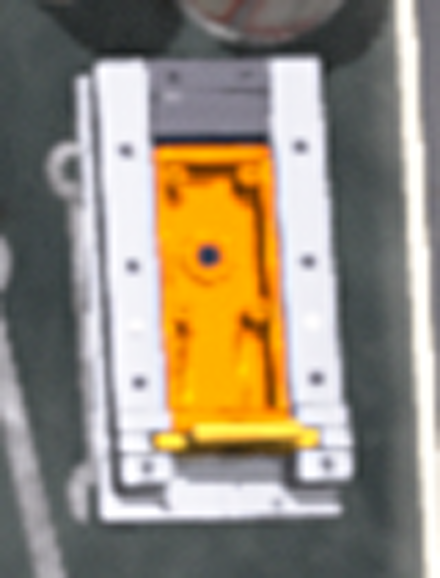

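```bash
python3 - <<'E'
from h import *
np.set_printoptions(precision=2,suppress=True)
im=cv2.imread("pics/top0.png");crop("",225,195,300,280,6,"pics/t0e.png",im)
im=cv2.imread("pics/scene0.png");crop("",210,135,290,210,6,"pics/s0e.png",im)
# orange boundary with subpixel: saturation-based row scan
for n,z in(("top",46),("scene",46)):
    im=cv2.imread(f"pics/{n}0.png").astype(float)
    o=(im[:,:,2]-im[:,:,0])  # R-B
    m=np.zeros(o.shape,bool)
    if n=="top": rows=range(140,184); c0,c1=312,362
    else: rows=range(228,272); c0,c1=130,185
    Ls,Rs=[],[]
    for r in rows:
        v=o[r,c0:c1]; th=0.5*np.percentile(v,90)
        idx=np.where(v>th)[0]; a,b=idx[0],idx[-1]
        la=c0+a-(v[a]-th)/(v[a]-v[a-1]); rb=c0+b+(v[b]-th)/(v[b]-v[b+1])
        Ls.append((la,r));Rs.append((rb,r))
    for nm,S in(("L",Ls),("R",Rs)):
        P=onplane(n,np.array(S),z)
        k=np.polyfit(P[:,0],P[:,1],1); res=P[:,1]-np.polyval(k,P[:,0]); ok=abs(res)<2
        k=np.polyfit(P[ok,0],P[ok,1],1)
        print(n,nm,"slope",k[0],"y@700",np.polyval(k,700),"rms",res.std(),P[[0,-1],:2].ravel())
E
```

```text
top L slope 0.023505317394083163 y@700 -91.63664564530549 rms 0.3175423426111501 [748.64 -90.88 630.88 -93.16]
top R slope 0.023089589394387034 y@700 -149.10644473804197 rms 0.3047051848338349 [ 748.61 -148.24  630.75 -151.24]
scene L slope 0.02573774695000885 y@700 -150.15280984910362 rms 0.21315109180074981 [ 634.93 -152.23  740.63 -149.43]
scene R slope 0.021895960676801687 y@700 -91.62395585101406 rms 0.2283847897373984 [639.68 -92.57 745.2  -90.31]
```

View pics/t0e.png

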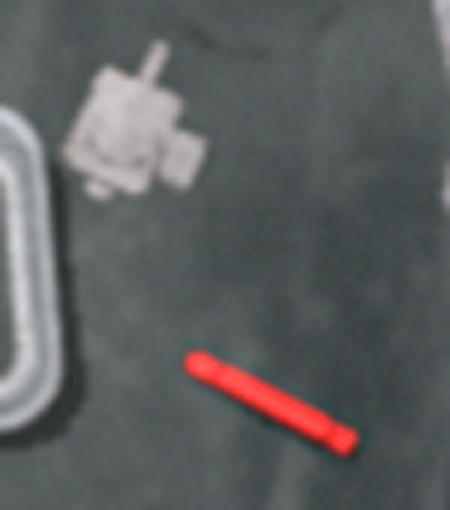

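View pics/s0e.png

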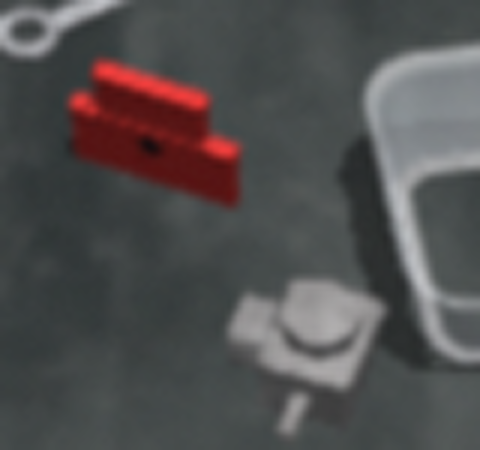

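```bash
python3 - <<'E'
from h import *
im=cv2.imread("pics/top0.png");crop("",316,176,366,206,14,"pics/t0f.png",im)
im=cv2.imread("pics/scene0.png");crop("",130,200,185,226,14,"pics/s0f.png",im)
E
```

```text
(no output)
```

View pics/t0f.png

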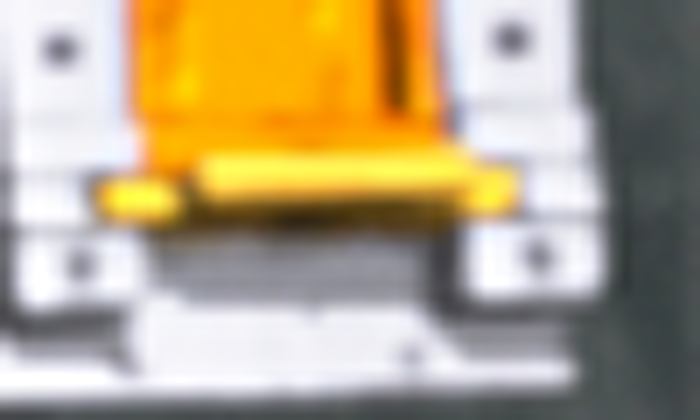

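View pics/s0f.png

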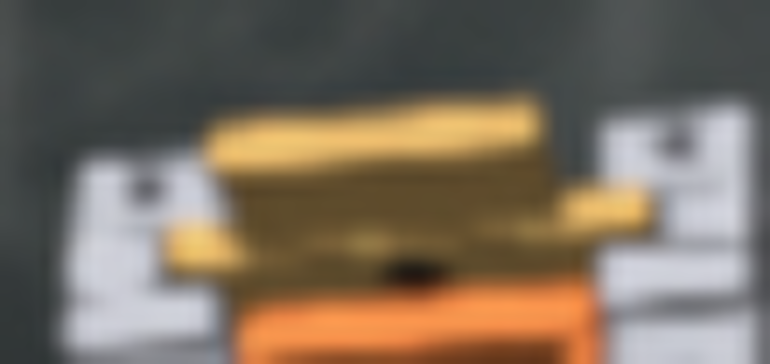

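```bash
python3 - <<'E'
from h import *
np.set_printoptions(precision=1,suppress=True)
f=lambda x0,y0,k,P:(np.array(P)+.5)/k-.5+[x0,y0]
T=f(316,176,14,[(338,174),(198,178),(478,168),(62,48),(512,39),(80,265),(540,257)])
S=f(130,200,14,[(375,133),(208,147),(542,120)])
print("gate top C,L/R", tri(S,T[[0,2,1]]))
print(onplane("top",T[:3],83)[:,:2]);print(onplane("scene",S,83)[:,:2])
# bolts on side posts: post bolts
S2=f(130,200,14,[(147,188),(675,145)])
print("post bolts",tri(S2,T[[6,5]]))
# rear lip & cover rear rim
im=cv2.imread("pics/top0.png").astype(float);o=im[:,:,2]-im[:,:,0]
for c in (330,335,340): print(c,o[130:142,c].astype(int))
im=cv2.imread("pics/scene0.png").astype(float);o=im[:,:,2]-im[:,:,0]
for c in (150,158,166): print(c,o[272:288,c].astype(int))
for z in (46,): print(onplane("top",[(335,135.5)],z),onplane("scene",[(158,280)],z))
E
```

```text
gate top C,L/R [[ 611.1 -122.7   83.6    0.1]
 [ 612.  -148.5   84.2    0.4]
 [ 610.4  -96.8   83.2    0.6]]
[[ 611.2 -122.9]
 [ 610.5  -97.2]
 [ 612.2 -148.6]]
[[ 610.7 -122.9]
 [ 611.2 -149.1]
 [ 610.3  -96.6]]
post bolts [[ 599.9 -166.4   56.2    0.3]
 [ 598.6  -80.4   56.5    0.9]]
330 [-11 -10 -11 -11 -16  -9 146 255 255 211 106 132]
335 [-10 -11 -11 -13 -15 -11 143 255 255 211 115 144]
340 [ -9 -10 -12 -12 -14   0 134 255 255 234 248 246]
150 [162 156 137 123 147 165 162 107  71  36  -1  -7  -7  -7  -8  -8]
158 [166 165 164 163 166 162 107  73  49  12  -5  -7  -7  -8  -8  -8]
166 [138 155 149 164 163 121  83  62  24  -5 -10 -10   6  73 125 121]
[[ 761.2 -124.3   46. ]] [[ 763.5 -116.    46. ]]
```

```bash
python3 - <<'E'
from h import *
np.set_printoptions(precision=1,suppress=True)
for n in("top","scene"):
    im=cv2.imread(f"pics/{n}0.png");hsv=cv2.cvtColor(im,cv2.COLOR_BGR2HSV)
    m=cv2.inRange(hsv,(10,40,150),(30,140,255))
    m=cv2.morphologyEx(m,cv2.MORPH_OPEN,np.ones((3,3)))
    cs=cv2.findContours(m,0,2)[0]; cs=sorted(cs,key=cv2.contourArea)[-3:]
    for c in cs:
        r=cv2.minAreaRect(c); print(n,cv2.contourArea(c),np.array(r[0]),r[1]); 
        P=onplane(n,cv2.boxPoints(r),18); print(P[:,:2].ravel(), P.mean(0))
crop("",140,195,260,285,6,"pics/t0t.png",cv2.imread("pics/top0.png"))
crop("",255,125,375,215,6,"pics/s0t.png",cv2.imread("pics/scene0.png"))
E
```

```text
top 634.0 [ 12.  352.5] (11.460277557373047, 61.8688850402832)
[131.2 722.3 279.6 722.3 277.  693.3 128.7 693.9] [204.1 707.9  18. ]
top 2051.0 [ 23.6 197.5] (10.021449089050293, 244.37120056152344)
[285.2 722.3 944.4 725.4 942.2 697.4 283.1 696.8] [613.7 710.5  18. ]
top 2960.5 [324.6 258.5] (46.620906829833984, 66.61051177978516)
[ 350.2  -23.8  523.6  -33.7  519.2 -158.5  345.6 -145.5] [434.7 -90.4  18. ]
scene 518.0 [285.1 372.8] (19.473453521728516, 31.00868034362793)
[939.3  97.8 936.7 156.3 970.6 156.3 972.9  99.3] [954.9 127.4  18. ]
scene 1074.0 [169.  302.5] (37.0, 38.0)
[ 758.4 -139.4  764.7  -58.5  844.2  -56.1  838.4 -132.6] [801.4 -96.6  18. ]
scene 2278.5 [178. 167.] (51.99999237060547, 49.99999237060547)
[ 512.9 -155.3  340.9 -169.5  353.   -27.   523.5  -26. ] [432.6 -94.5  18. ]
```

View pics/t0t.png

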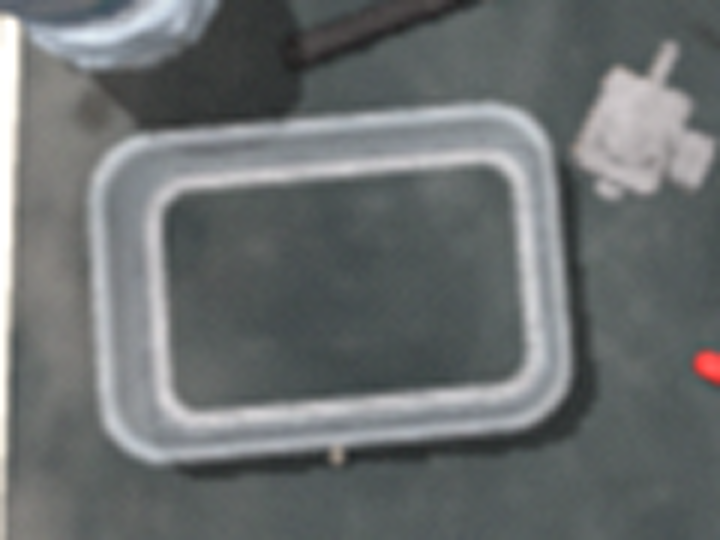

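View pics/s0t.png

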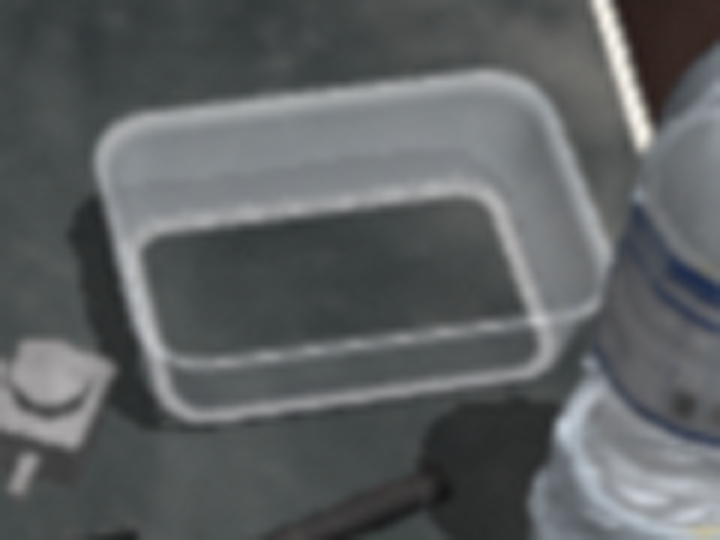

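```bash
python3 - <<'E'
from h import *
np.set_printoptions(precision=1,suppress=True)
f=lambda x0,y0,k,P:(np.array(P)+.5)/k-.5+[x0,y0]
# outer rim z=60: points on edges in top crop: L, R, T, B (2 each)
E=f(140,195,6,[(91,200),(101,390),(557,180),(573,360),(170,131),(470,103),(180,460),(510,431)])
P=onplane("top",E,60)[:,:2]; print("rim top view\n",P)
# floor outline z=2: 
F=f(140,195,6,[(150,220),(163,385),(516,190),(535,345),(200,181),(470,155),(215,417),(500,389)])
Q=onplane("top",F,2)[:,:2]; print("floor\n",Q)
# scene: rim corners outer
G=f(255,125,6,[(140,116),(470,72),(545,105),(603,245),(200,363),(540,322),(97,165),(150,350)])
print("scene rim\n",onplane("scene",G,60)[:,:2])
H=f(255,125,6,[(180,228),(440,190),(505,220),(550,340),(210,414),(500,382),(137,260),(165,385)])
print("scene floor\n",onplane("scene",H,0)[:,:2])
print("bottle cap",tri([(397,127)],[(133,167)]))
E
```

```text
rim top view
 [[512.6 350.3]
 [432.7 343.6]
 [520.4 151.9]
 [444.2 145. ]
 [542.  317.5]
 [553.6 189.3]
 [403.5 309.7]
 [414.8 171.5]]
floor
 [[508.  335.5]
 [435.  327.8]
 [520.8 171.7]
 [451.8 163. ]
 [525.4 313.6]
 [536.7 192.5]
 [420.9 304.4]
 [432.5 178.5]]
scene rim
 [[416.6 168. ]
 [402.9 312.8]
 [424.9 341. ]
 [504.  348.8]
 [550.8 178. ]
 [541.4 315.3]
 [443.  147.1]
 [542.7 159. ]]
scene floor
 [[429.5 186.4]
 [416.9 305.3]
 [436.9 330.9]
 [505.3 337.1]
 [532.5 187.4]
 [525.9 311.6]
 [446.3 165.4]
 [515.9 170.2]]
bottle cap [[619.3 351.2 300.7   3.5]]
```

```bash
cat >> h.py <<'E'
def go(x,y,z,yaw_deg,pitch_deg=0):
    """tool down with jaws (tool y) along world angle yaw_deg; extra pitch about world axis perpendicular (front -x up positive): returns travel, rot(deg) in present tool axes"""
    p,M,s=tool(); a=np.radians(yaw_deg)
    ty=np.array([np.cos(a),np.sin(a),0]); tz=np.array([0,0,-1.]); tx=np.cross(ty,tz)
    T=np.c_[tx,ty,tz]
    d=M.T@(np.array([x,y,z])-p); r=np.degrees(R.from_matrix(M.T@T).as_rotvec())
    print("t=%.2f pos %s width %.1f F %s"%(s['time'],np.round(p,1),s['width'],np.round(s['force'],1)))
    print("travel",np.round(d,1),"rot",np.round(r,2)); return d,r
E
python3 -c "
from h import *
go(611,-122.7,330,1.35)"
```

```text
t=0.10 pos [ 195.5 -619.4  403.4] width 85.6 F [ 0.5 -0.6  0.2]
travel [ 545.7 -348.4   74.2] rot [ -0.12  -0.08 -73.83]
```

```bash
python3 -m jog '{"fingers":[60,50,40,40,40],"travel":[[39,-25,0],[78,-50,0],[117,-75,0],[156,-100,0],[195,-125,0]],"rot":[[0,0,-7],[0,0,-14],[0,0,-21],[0,0,-28],[0,0,-35]]}' 40
python3 -c "
from h import *
go(611,-122.7,330,1.35);print(bot.read_state()['q'])"
```

```text
time: 0.6
eef_pos: [344.6, -439.7, 403.2]
tool_rot: [-2.811, -1.396, 0.0]
force: [0.6, -0.5, 0.3]
width: 40.2
t=0.60 pos [ 344.6 -439.7  403.2] width 40.2 F [ 0.6 -0.5  0.3]
travel [413.5  20.8  73.7] rot [ -0.13  -0.13 -38.55]
[ 0.9758414   0.22190949 -0.16317844  1.81386865  0.03892093  1.11200015
  0.15004449]
```

```bash
python3 -m jog '{"fingers":[40,40,40,40,40],"travel":[[42,2,0],[84,4,0],[126,6,0],[168,8,0],[210,10,0]],"rot":[[0,0,-7],[0,0,-14],[0,0,-21],[0,0,-28],[0,0,-35]]}'
python3 -c "
from h import *
go(611,-122.7,330,1.35);print(bot.read_state()['q'])"
```

```text
time: 1.1
eef_pos: [480.0, -277.0, 403.0]
tool_rot: [-2.256, -2.181, -0.001]
force: [1.0, -0.3, 0.5]
width: 40.2
t=1.10 pos [ 480. -277.  403.] width 40.2 F [ 1.  -0.3  0.5]
travel [158.3 125.9  73.2] rot [-0.13 -0.17 -3.27]
[ 0.77258582  0.22998892 -0.36743482  1.81561196  0.08918468  1.11572333
  0.3409802 ]
```

```bash
python3 -m jog '{"fingers":[40,40,40,40,40],"travel":[[35,28,10],[70,56,30],[105,84,50],[140,112,65],[158.3,125.9,73.2]],"rot":[[0,0,-1],[0,0,-2],[0,0,-3],[0,0,-3.3],[0,0,-3.3]]}'
python3 - <<'E'
from h import *
go(611,-122.7,227,1.35);print(bot.read_state()['q'])
crop("scene",110,130,250,240,5,"pics/s1.png");crop("top",290,150,400,240,6,"pics/t1.png")
E
```

```text
time: 1.6
eef_pos: [612.3, -117.7, 327.9]
tool_rot: [-2.183, -2.249, -0.004]
force: [-0.5, 0.0, 0.7]
width: 40.1
t=1.60 pos [ 612.3 -117.7  327.9] width 40.1 F [-0.5  0.   0.7]
travel [ -5.7  -1.1 100.9] rot [-0.21 -0.4   0.35]
[ 0.47540936  0.45043109 -0.44130981  1.71079616  0.21062174  1.03282286
 -0.00684376]
```

View pics/s1.png

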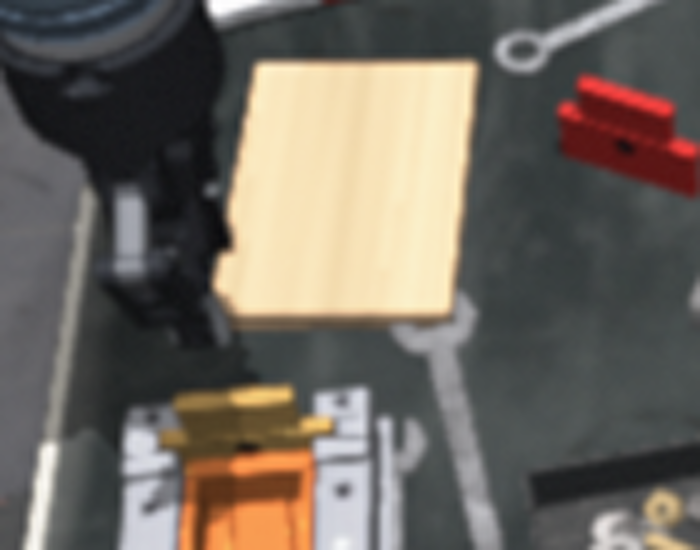

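View pics/t1.png

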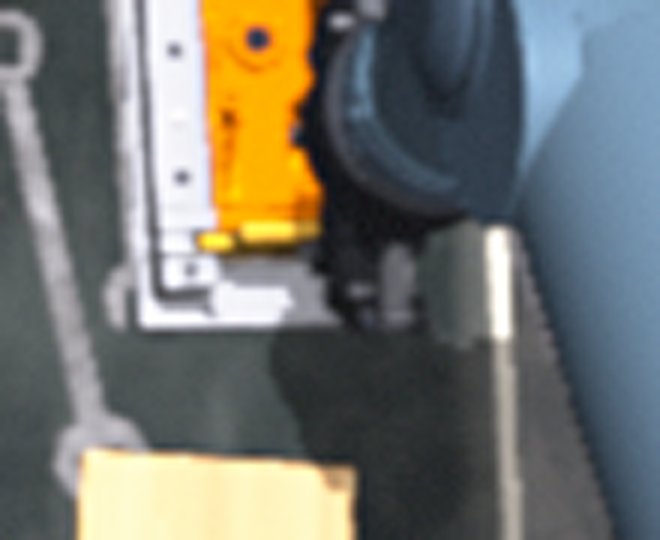

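```bash
python3 - <<'E'
from h import *
go(611,-122.7,227,1.35)
print(proj("scene",[[612.3,-117.7,157]]),proj("top",[[612.3,-117.7,157],[612.3,-117.7,328]]))
E
```

```text
t=1.70 pos [ 612.1 -116.8  327.8] width 39.7 F [-0.5  0.4 -0. ]
travel [ -6.6  -0.9 100.7] rot [-0.25 -0.45  0.52]
[[150.80525532 189.4479724 ]] [[344.31488565 182.30817342]
 [364.05333384 166.85525537]]
```

```bash
python3 -m jog '{"fingers":[40,40,40,40,40],"travel":[[-6.6,-1,10],[-6.6,-1,25],[-6.6,-1,45],[-6.6,-1,60],[-6.6,-1,70]],"rot":[[0,0,0.5],[0,0,0.5],[0,0,0.5],[0,0,0.5],[0,0,0.5]]}'
python3 - <<'E'
from h import *
go(611,-122.7,227,1.35)
crop("scene",110,170,210,240,7,"pics/s2.png");crop("top",300,150,380,220,7,"pics/t2.png")
E
```

```text
time: 2.2
eef_pos: [609.5, -124.6, 255.3]
tool_rot: [-2.19, -2.237, 0.0]
force: [1.0, 1.0, 0.2]
width: 40.0
t=2.20 pos [ 609.5 -124.6  255.3] width 40.0 F [1.  1.  0.2]
travel [ 1.6  1.7 28.3] rot [-0.45 -0.44 -0.12]
```

View pics/s2.png

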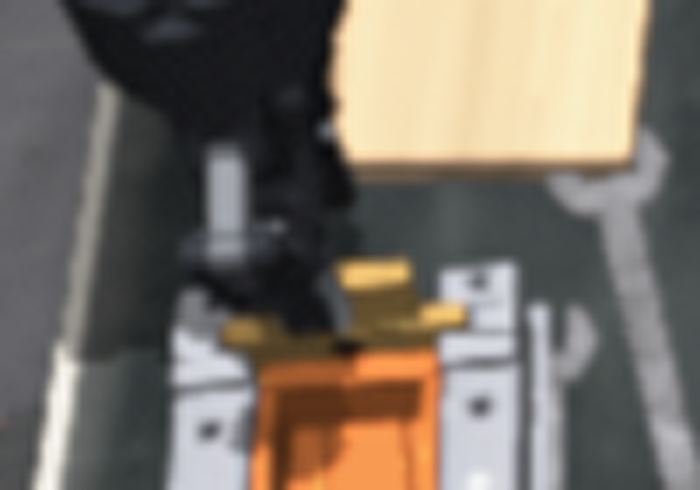

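View pics/t2.png

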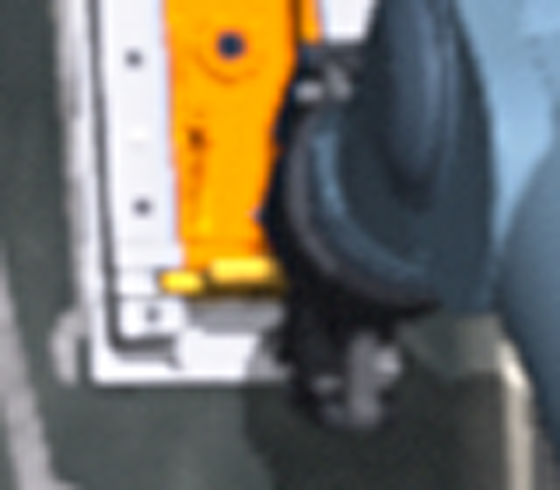

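```bash
python3 -m jog '{"fingers":[40,40,40,40,40],"travel":[[1.6,1.7,8],[1.6,1.7,16],[1.6,1.7,24],[1.6,1.7,28],[1.6,1.7,28]],"rot":[[-0.4,-0.4,0],[-0.4,-0.4,0],[-0.4,-0.4,0],[-0.4,-0.4,0],[-0.4,-0.4,0]]}'
python3 - <<'E'
from h import *
go(611,-122.7,227,1.35)
E
```

```text
time: 2.8
eef_pos: [610.6, -121.8, 226.5]
tool_rot: [-2.194, -2.244, 0.002]
force: [0.2, -0.1, 0.0]
width: 40.2
t=2.80 pos [ 610.6 -121.8  226.5] width 40.2 F [ 0.2 -0.1  0. ]
travel [-0.9  0.4 -0.5] rot [-0.19 -0.1  -0.05]
```

```bash
python3 -m jog '{"fingers":[25,15,5,2,2],"travel":[[0,0.4,0],[0,0.4,0],[0,0.4,0],[0,0.4,0],[0,0.4,0]],"rot":[[0,0,0],[0,0,0],[0,0,0],[0,0,0],[0,0,0]]}' 60
python3 -m jog '{"fingers":[2,2,2,2,2],"travel":[[0,0,0],[0,0,-2],[0,0,-5],[0,0,-9],[0,0,-14]],"rot":[[0,0,0],[0,0,0],[0,0,0],[0,0,0],[0,0,0]]}' 60
python3 - <<'E'
from h import *
go(434,-91,330,1.35)
E
```

```text
time: 3.3
eef_pos: [611.8, -121.8, 227.0]
tool_rot: [-2.195, -2.246, -0.001]
force: [3.3, 0.2, -1.3]
width: 6.6
time: 3.8
eef_pos: [611.8, -121.7, 241.2]
tool_rot: [-2.194, -2.246, -0.001]
force: [2.5, 0.7, -3.2]
width: 7.3
t=3.80 pos [ 611.8 -121.7  241.2] width 7.3 F [ 2.5  0.7 -3.2]
travel [  34.9 -177.1  -88.6] rot [-0.04 -0.1  -0.03]
```

```bash
python3 -m jog '{"fingers":[2,2,2,2,2],"travel":[[0,0,-10],[0,0,-22],[0,0,-36],[0,-15,-50],[6,-45,-55]],"rot":[[0,0,0],[0,0,0],[0,0,0],[0,0,0],[0,0,0]]}' 60
python3 -m jog '{"fingers":[2,2,2,2,2],"travel":[[6,-30,0],[15,-70,0],[22,-100,0],[28,-125,0],[30,-133,0]],"rot":[[0,0,0],[0,0,0],[0,0,0],[0,0,0],[0,0,0]]}' 60
python3 - <<'E'
from h import *
go(434,-91,226,1.35)
crop("scene",110,130,230,240,6,"pics/s3.png");crop("top",280,150,400,300,4,"pics/t3.png")
E
```

```text
time: 4.3
eef_pos: [568.0, -117.6, 299.4]
tool_rot: [2.196, 2.244, 0.005]
force: [-0.2, 0.8, -0.9]
width: 7.5
time: 4.8
eef_pos: [430.8, -90.1, 298.9]
tool_rot: [-2.197, -2.245, 0.003]
force: [-0.0, -0.6, -2.9]
width: 7.1
t=4.80 pos [430.8 -90.1 298.9] width 7.1 F [-0.  -0.6 -2.9]
travel [-1.   3.3 72.9] rot [-0.12  0.04 -0.11]
```

View pics/s3.png

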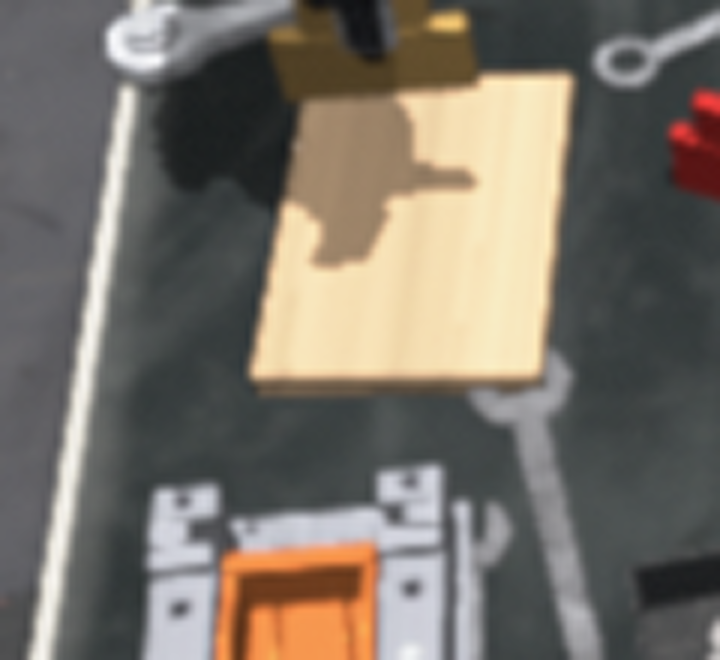

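View pics/t3.png

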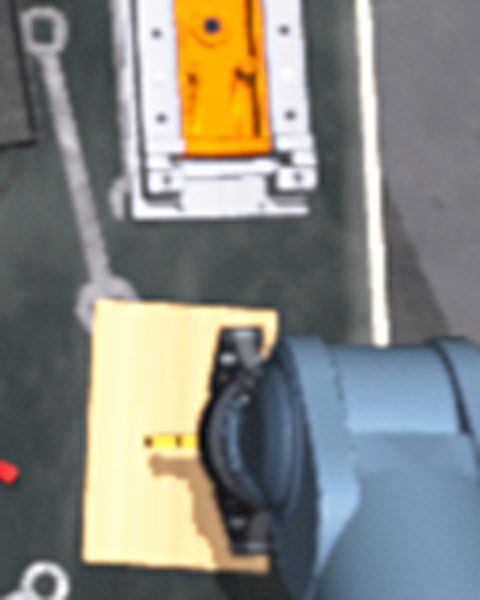

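```bash
python3 -m jog '{"fingers":[2,2,2,2,2],"travel":[[0,3,15],[0,3,35],[0,3,52],[0,3,62],[0,3,66]],"rot":[[0,0,0],[0,0,0],[0,0,0],[0,0,0],[0,0,0]]}' 60
python3 -m jog '{"fingers":[2,2,2,2,2],"travel":[[0,0,2],[0,0,4],[0,0,5],[0,0,6],[0,0,7]],"rot":[[0,0,0],[0,0,0],[0,0,0],[0,0,0],[0,0,0]]}' 60
```

```text
time: 5.4
eef_pos: [437.1, -90.6, 232.8]
tool_rot: [2.197, 2.244, 0.002]
force: [-1.2, -0.1, -3.5]
width: 7.0
time: 5.9
eef_pos: [437.3, -90.6, 226.2]
tool_rot: [2.196, 2.244, 0.003]
force: [0.3, 0.0, -2.3]
width: 7.1
```

```bash
python3 -m jog '{"fingers":[2,2,2,2,2],"travel":[[0,0,1],[0,0,2],[0,0,3],[0,0,3.5],[0,0,3.5]],"rot":[[0,0,0],[0,0,0],[0,0,0],[0,0,0],[0,0,0]]}' 60
```

```text
time: 6.4
eef_pos: [437.7, -90.6, 223.9]
tool_rot: [2.196, 2.243, 0.001]
force: [-3.9, 0.5, 8.6]
width: 6.9
```

```bash
python3 -m jog '{"fingers":[10,14,20,26,30],"travel":[[0,0,-0.5],[0,0,-0.5],[0,0,-0.5],[0,0,-0.5],[0,0,-0.5]],"rot":[[0,0,0],[0,0,0],[0,0,0],[0,0,0],[0,0,0]]}' 40
python3 -m jog '{"fingers":[30,30,30,30,30],"travel":[[0,0,-8],[0,0,-20],[0,0,-40],[0,0,-65],[0,0,-90]],"rot":[[0,0,0],[0,0,0],[0,0,0],[0,0,0],[0,0,0]]}'
python3 - <<'E'
from h import *
go(620,-122.5,320,1.35)
crop("scene",110,110,230,240,6,"pics/s4.png");crop("top",280,150,400,300,4,"pics/t4.png")
E
```

```text
time: 6.9
eef_pos: [437.7, -90.6, 224.3]
tool_rot: [2.196, 2.244, 0.001]
force: [-0.1, 0.1, -0.2]
width: 30.0
time: 7.4
eef_pos: [437.5, -90.3, 316.0]
tool_rot: [2.196, 2.244, 0.001]
force: [0.2, -0.8, -1.2]
width: 30.3
t=7.40 pos [437.5 -90.3 316. ] width 30.3 F [ 0.2 -0.8 -1.2]
travel [-36.1 181.8  -3.6] rot [ 0.13  0.06 -0.11]
```

View pics/s4.png

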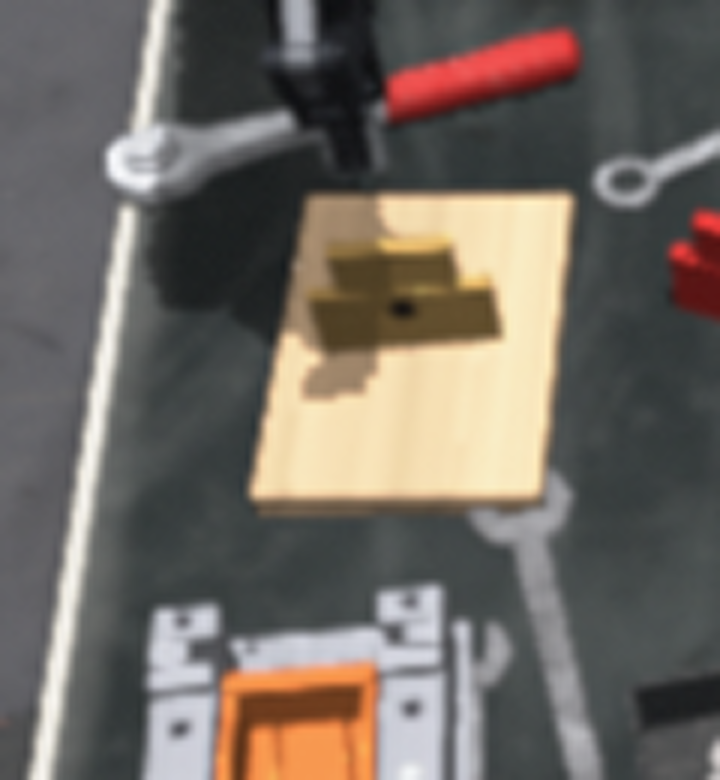

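View pics/t4.png

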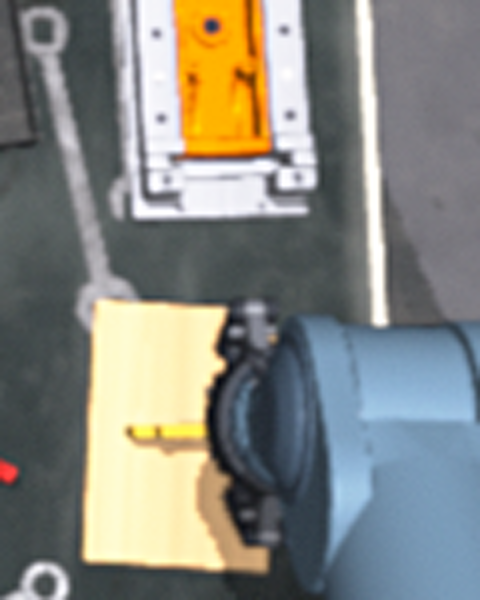

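```bash
python3 - <<'E'
from h import *
np.set_printoptions(precision=1,suppress=True)
for n,x0,y0,x1,y1 in(("top",315,165,365,205),("scene",135,205,185,245)):
    im=imaging.snapshot(n);cv2.imwrite(f"pics/{n}5.png",im);crop("",x0,y0,x1,y1,14,f"pics/{n}5c.png",im)
    o=im[:,:,2].astype(int)-im[:,:,0]
    for c in ((335,340,345) if n=="top" else (152,158,164)): print(n,c,o[(180 if n=="top" else 212):(194 if n=="top" else 236),c])
E
```

```text
top 335 [255 255 255 254 250 254 255 255 212  42 -18 -11  -6  -9]
top 340 [253 253 253 253 253 255 255 255 181  35 -17 -12  -8 -10]
top 345 [231 229 228 225 240 255 255 249 116 -10 -14  -6  -6 -11]
scene 152 [ -6  -6  -5  -6  -8  -9  -9 -11  -8  34 125 168 166 117  82  81  79  80
  92 131 165 167 167 167]
scene 158 [ -5  -5  -5  -8 -10 -11 -12 -11  12  88 157 170 164 109  80  81  80  83
 116 163 168 168 168 168]
scene 164 [ -6  -5  -6  -8 -11 -11 -13  -9  33 127 170 166 116  82  81  81  81  97
 144 168 167 167 167 167]
```

View pics/top5c.png

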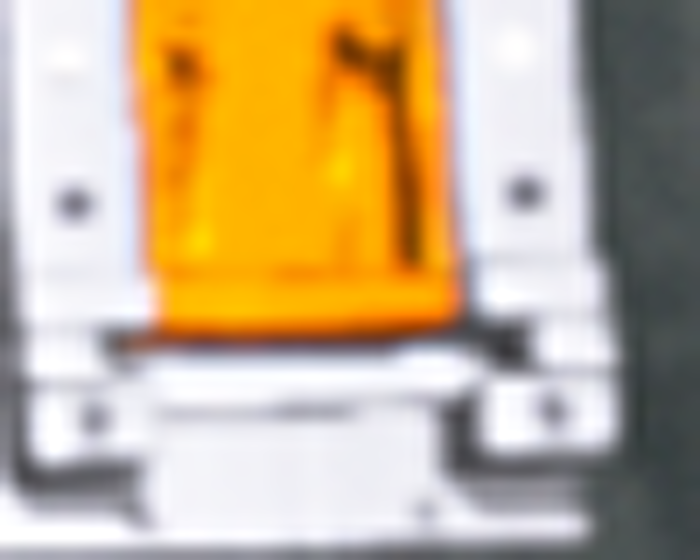

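View pics/scene5c.png

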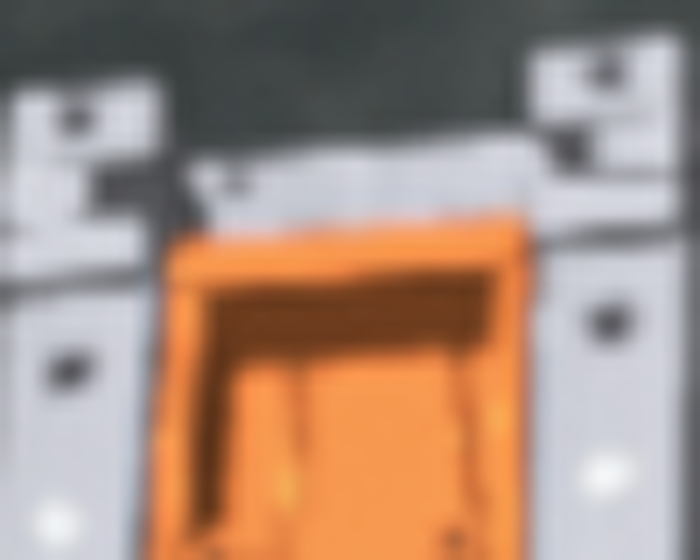

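```bash
python3 - <<'E'
from h import *
np.set_printoptions(precision=1,suppress=True)
f=lambda x0,y0,k,P:(np.array(P)+.5)/k-.5+[x0,y0]
print(onplane("scene",[(158,220.9),(158,224.7)],46)[:,:2])
T=f(315,165,14,[(300,272),(305,322),(305,338)]);print(onplane("top",T,46)[:,:2],onplane("top",T[2:],21)[:,:2])
# corners of front rim two-view
S=f(135,205,14,[(172,242),(525,218)]);T=f(315,165,14,[(462,310),(160,322)]);print(tri(S,T),onplane("top",T,46)[:,:2],onplane("scene",S,46)[:,:2])
go(621,-122.3,320,1.35)
E
```

```text
[[ 618.  -126.7]
 [ 628.3 -125.9]]
[[ 628.2 -121.9]
 [ 618.6 -122.4]
 [ 615.6 -122.3]] [[ 619.7 -127.8]]
[[ 620.3 -151.4   48.8    0.5]
 [ 618.6  -94.8   46.3    0.2]] [[ 620.8 -152.3]
 [ 618.7  -95. ]] [[ 618.5 -152. ]
 [ 618.5  -94.8]]
t=7.60 pos [437.8 -90.6 315.4] width 29.9 F [ 0.2 -0.5 -0.6]
travel [-35.6 182.5  -3.7] rot [ 0.2  0.1 -0.1]
```

```bash
python3 -m jog '{"fingers":[34,34,34,34,34],"travel":[[-8,40,0],[-16,80,0],[-24,125,0],[-32,165,0],[-35.6,184,0]],"rot":[[0,0,0],[0,0,0],[0,0,0],[0,0,0],[0,0,0]]}'
python3 - <<'E'
from h import *
go(623,-123,230,1.35)
E
```

```text
time: 8.1
eef_pos: [624.9, -122.9, 314.7]
tool_rot: [2.196, 2.242, 0.003]
force: [-0.2, 0.5, 0.9]
width: 34.1
t=8.10 pos [ 624.9 -122.9  314.7] width 34.1 F [-0.2  0.5  0.9]
travel [ 0.  -2.3 84.7] rot [ 0.23  0.07 -0.16]
```

```bash
python3 -m jog '{"fingers":[34,34,34,34,34],"travel":[[0,-2.3,15],[0,-2.3,35],[0,-2.3,58],[0,-2.3,75],[0,-2.3,84]],"rot":[[0.2,0,0],[0.2,0,0],[0.2,0,0],[0.2,0,0],[0.2,0,0]]}'
python3 - <<'E'
from h import *
go(623,-123,201,1.35)
crop("scene",110,170,210,250,7,"pics/s6.png");crop("top",300,150,380,220,7,"pics/t6.png")
E
```

```text
time: 8.6
eef_pos: [620.4, -122.8, 227.0]
tool_rot: [-2.195, -2.242, 0.007]
force: [-0.0, 0.9, 0.4]
width: 34.2
t=8.60 pos [ 620.4 -122.8  227. ] width 34.2 F [-0.   0.9  0.4]
travel [-0.2  2.7 26. ] rot [-0.35  0.   -0.14]
```

View pics/s6.png

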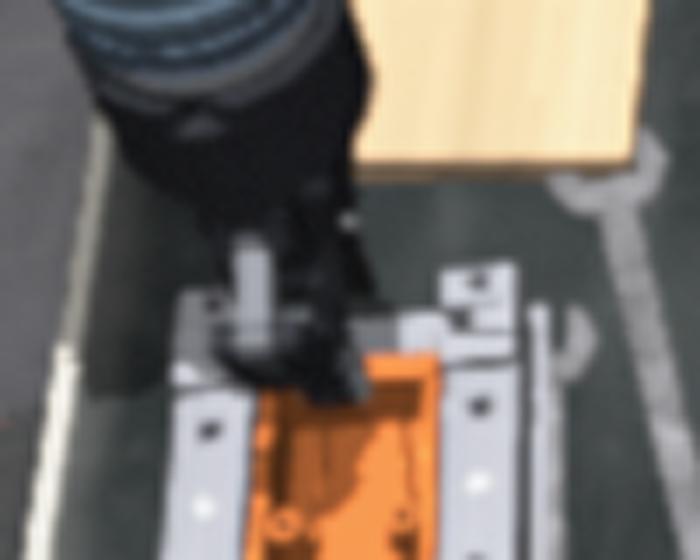

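View pics/t6.png

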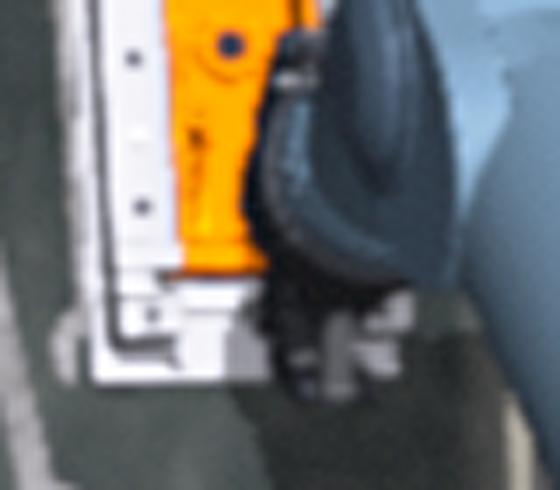

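```bash
python3 -m jog '{"fingers":[34,34,34,34,34],"travel":[[0,2.5,5],[0,2.5,11],[0,2.5,18],[0,2.5,24],[0,2.5,26]],"rot":[[-0.2,0,0],[-0.2,0,0],[-0.2,0,0],[-0.2,0,0],[-0.2,0,0]]}'
python3 - <<'E'
from h import *
go(623,-123,201,1.35)
E
```

```text
time: 9.2
eef_pos: [623.3, -122.9, 201.3]
tool_rot: [-2.197, -2.244, 0.003]
force: [-0.5, -1.1, -0.4]
width: 34.0
t=9.20 pos [ 623.3 -122.9  201.3] width 34.0 F [-0.5 -1.1 -0.4]
travel [-0.1 -0.3  0.3] rot [-0.13  0.01 -0.15]
```

```bash
python3 -m jog '{"fingers":[24,16,8,3,3],"travel":[[0,0,0],[0,0,0],[0,0,0],[0,0,0],[0,0,0]],"rot":[[0,0,0],[0,0,0],[0,0,0],[0,0,0],[0,0,0]]}' 25
python3 -m jog '{"fingers":[3,3,3,3,3],"travel":[[0,0,0],[0,0,0],[0,0,0],[0,0,0],[0,0,0]],"rot":[[0,0,0],[0,0,0],[0,0,0],[0,0,0],[0,0,0]]}' 70
python3 - <<'E'
from h import *
p,M,s=tool();print(p,s['force'],s['torque'],s['width'])
# arc about pivot: tongue edge at mould x 93, z 12 
a=np.radians(1.35);u=np.array([np.cos(a),np.sin(a),0]);piv=np.array([691.5,-121,12])+93*u
piv[:2]-=0
ax=np.cross(u,[0,0,1.])*-1 # try sign
for th in (0.02,0.04,0.06,0.08,0.088):
  for sg in(1,):
    Rr=R.from_rotvec(th*np.array([-np.sin(a),np.cos(a),0])).as_matrix()
    P=piv+Rr@(p-piv); f=piv+Rr@(np.array([618.5,-123,12])-piv)
    print(th,"travel",np.round(M.T@(P-p),2),"rot",np.round(np.degrees(R.from_matrix(M.T@Rr@M).as_rotvec()),2),"front z",f[2])
E
```

```text
time: 9.7
eef_pos: [623.7, -122.8, 201.7]
tool_rot: [-2.197, -2.244, 0.001]
force: [1.5, 0.8, -1.2]
width: 8.2
time: 10.2
eef_pos: [623.7, -122.8, 201.8]
tool_rot: [-2.198, -2.245, 0.001]
force: [1.0, 0.2, 1.3]
width: 7.5
[ 623.70527506 -122.76471565  201.82299295] [0.98861035 0.19460382 1.33465062] [ 0.07777747 -0.05391449 -0.01909549] 7.452079047184051
0.02 travel [ 0.01  3.83 -3.18] rot [ 1.15 -0.   -0.  ] front z 15.320315773996384
0.04 travel [ 0.02  7.71 -6.28] rot [ 2.29 -0.01 -0.  ] front z 18.639303465953457
0.06 travel [ 0.03 11.67 -9.31] rot [ 3.44 -0.01 -0.  ] front z 21.955635525047015
0.08 travel [  0.04  15.68 -12.26] rot [ 4.58 -0.01 -0.  ] front z 25.267985462670588
0.088 travel [  0.04  17.3  -13.41] rot [ 5.04 -0.01 -0.  ] front z 26.59151360141606
```

```bash
python3 -m jog '{"fingers":[3,3,3,3,3],"travel":[[0,1.5,-1.3],[0,3,-2.5],[0,4.7,-3.9],[0,6.2,-5.1],[0,7.7,-6.3]],"rot":[[0.45,0,0],[0.9,0,0],[1.4,0,0],[1.85,0,0],[2.3,0,0]]}' 70
python3 - <<'E'
from h import *
p,M,s=tool();print(p,s['force'],s['torque'],s['width'])
E
```

```text
time: 10.7
eef_pos: [631.5, -122.6, 208.1]
tool_rot: [-2.177, -2.224, 0.047]
force: [0.3, -0.1, -1.3]
width: 7.3
[ 631.4543394  -122.57753912  208.05468616] [ 0.32186963 -0.14435361 -1.30100622] [ 0.05519463 -0.23709218  0.01653745] 7.274720772690827
```

```bash
cat >> h.py <<'E'
A=np.radians(1.35);U=np.array([np.cos(A),np.sin(A),0]);AX=np.array([-np.sin(A),np.cos(A),0])
def arc(piv,ths,shift=(0,0,0)):
    p,M,s=tool();print(np.round(p,1),np.round(s['force'],1),np.round(s['torque'],2),"w%.1f"%s['width'])
    print("pitch now",np.degrees(np.arcsin(-M[:,2]@U)))
    for th in ths:
        Rr=R.from_rotvec(th*AX).as_matrix();P=np.array(piv)+Rr@(p-piv)+shift
        print(round(th,3),"travel",np.round(M.T@(P-p),2),"rot",np.round(np.degrees(R.from_matrix(M.T@Rr@M).as_rotvec()),2))
E
python3 - <<'E'
from h import *
arc(np.array([691.5,-121,12])+93*U,(.01,.02,.03,.04,.047))
E
```

```text
[ 631.5 -122.6  208.1] [ 0.3 -0.1 -1.3] [ 0.06 -0.24  0.02] w7.3
pitch now 2.4040588252451736
0.01 travel [ 0.   1.9 -1.6] rot [ 0.57 -0.    0.  ]
0.02 travel [ 0.01  3.82 -3.18] rot [ 1.15 -0.    0.  ]
0.03 travel [ 0.01  5.76 -4.75] rot [ 1.72 -0.    0.  ]
0.04 travel [ 0.02  7.71 -6.29] rot [ 2.29 -0.01  0.  ]
0.047 travel [ 0.02  9.08 -7.36] rot [ 2.69 -0.01  0.  ]
```

```bash
python3 -m jog '{"fingers":[3,3,3,3,3],"travel":[[0,1.9,-1.6],[0,3.8,-3.2],[0,5.8,-4.75],[0,7.7,-6.3],[0,8.7,-7.0]],"rot":[[0.57,0,0],[1.15,0,0],[1.7,0,0],[2.3,0,0],[2.6,0,0]]}' 70
python3 - <<'E'
from h import *
np.set_printoptions(precision=1,suppress=True)
p,M,s=tool();print(s['torque'])
arc(np.array([691.5,-121,12])+93*U,(0,),-5*U)
arc(np.array([691.5,-121,12])+93*U,(0,),-25*U)
crop("scene",120,190,200,290,6,"pics/s7.png");crop("top",300,120,380,220,6,"pics/t7.png")
E
```

```text
time: 11.2
eef_pos: [640.6, -122.4, 214.8]
tool_rot: [-2.154, -2.2, 0.097]
force: [-0.8, 0.6, -1.3]
width: 7.3
[ 0.  -0.3  0.1]
[ 640.6 -122.4  214.8] [-0.8  0.6 -1.3] [ 0.  -0.3  0.1] w7.3
pitch now 5.052572995029112
0 travel [-0.  -5.   0.4] rot [0. 0. 0.]
[ 640.6 -122.4  214.8] [-0.8  0.6 -1.3] [ 0.  -0.3  0.1] w7.3
pitch now 5.052572995029112
0 travel [ -0.1 -24.9   2.2] rot [0. 0. 0.]
```

View pics/s7.png

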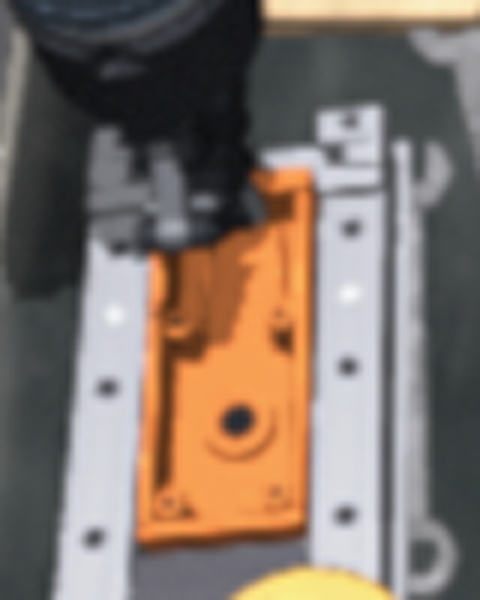

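View pics/t7.png

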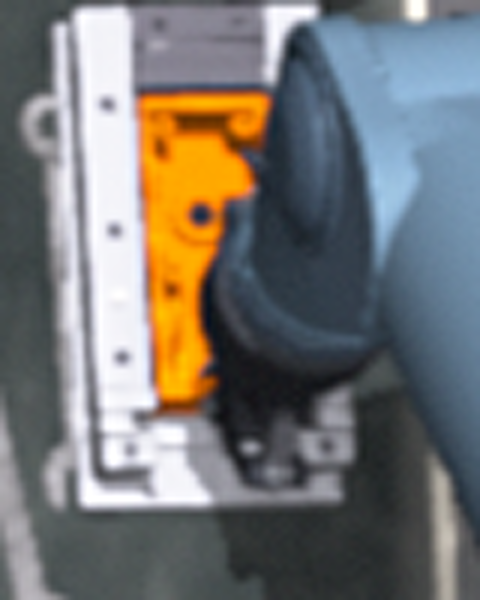

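```bash
python3 -m jog '{"fingers":[3,3,3,3,3],"travel":[[0,-1.5,0.1],[0,-4,0.4],[0,-7,0.6],[0,-10,0.9],[0,-12,1.1]],"rot":[[0,0,0],[0,0,0],[0,0,0],[0,0,0],[0,0,0]]}' 70
python3 -c "
from h import *
arc(np.array([691.5,-121,12])+93*U,(0,),-27*U)"
```

```text
time: 11.8
eef_pos: [628.1, -122.7, 214.7]
tool_rot: [-2.154, -2.2, 0.097]
force: [0.6, -0.6, -2.6]
width: 7.5
[ 628.1 -122.7  214.7] [ 0.6 -0.6 -2.6] [ 0.04 -0.31 -0.01] w7.5
pitch now 5.023465669502138
0 travel [ -0.07 -26.9    2.36] rot [0. 0. 0.]
```

```bash
python3 -m jog '{"fingers":[3,3,3,3,3],"travel":[[0,-3,0.3],[0,-6.5,0.6],[0,-10,0.9],[0,-13,1.1],[0,-15.5,1.35]],"rot":[[0,0,0],[0,0,0],[0,0,0],[0,0,0],[0,0,0]]}' 70
python3 - <<'E'
from h import *
np.set_printoptions(precision=1,suppress=True)
arc(np.array([691.5,-121,12])+93*U,(0,),[0,0,10])
for n,b in(("scene",(120,190,200,290)),("top",(300,120,380,220))):
    im=imaging.snapshot(n);cv2.imwrite(f"pics/{n}8.png",im);crop("",*b,6,f"pics/{n}8c.png",im)
    o=im[:,:,2].astype(int)-im[:,:,0]
    for c in ((326,330) if n=="top" else (150,158)): print(n,c,o[(132 if n=="top" else 258):(146 if n=="top" else 285),c])
E
```

```text
time: 12.3
eef_pos: [612.3, -123.1, 214.8]
tool_rot: [-2.154, -2.2, 0.097]
force: [1.5, 1.1, -1.8]
width: 6.6
[ 612.3 -123.1  214.8] [ 1.5  1.1 -1.8] [ 0.  -0.3 -0. ] w6.6
pitch now 5.029743260088457
0 travel [ -0.   -0.9 -10. ] rot [0. 0. 0.]
scene 150 [166 165 158 154 154 135 157 167 162 104  71  71  86 125 148 136 133 136
 143 146 145 146 146 125  34  -9  -8]
scene 158 [162 162 162 162 163 163 164 162 105  70  71  78 125 165 163 163 162 163
 162 162 163 163 149  65  -1  -9  -8]
top 326 [-13 -11  -8  -4  -6  -8 -11 -15  41 145 255 255 255 255]
top 330 [-11 -12  -8  -2  -5  -9 -11  -9  45 140 255 255 255 255]
```

View pics/top8c.png

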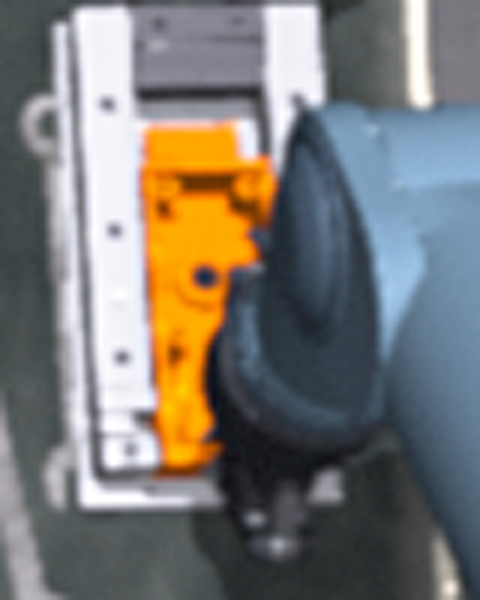

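View pics/scene8c.png

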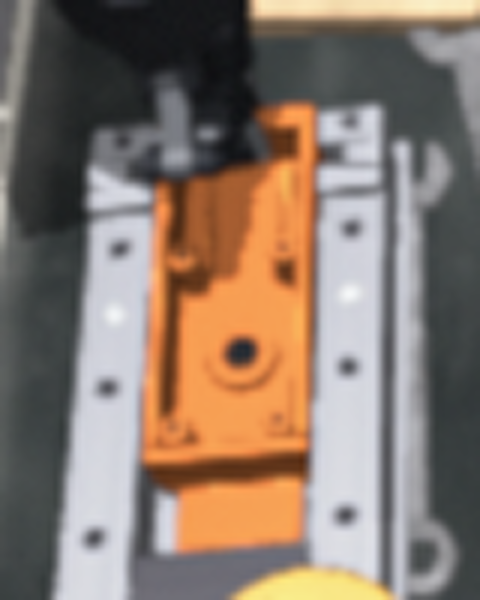

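```bash
python3 - <<'E'
from h import *
np.set_printoptions(precision=1,suppress=True)
print(onplane("top",[(328,140.7)],20),onplane("top",[(328,135.5)],46))
E
```

```text
[[ 754.1 -110.1   20. ]] [[ 761.2 -105.3   46. ]]
```

```bash
python3 -m jog '{"fingers":[3,3,3,3,3],"travel":[[0,-0.3,-1.5],[0,-1,-4],[0,-1.5,-8],[0,-1.8,-13],[0,-2.3,-18]],"rot":[[0,0,0],[0,0,0],[0,0,0],[0,0,0],[0,0,0]]}' 70
python3 -m jog '{"fingers":[3,3,3,3,3],"travel":[[0,-0.7,-7],[0,-1.6,-17],[0,-2.8,-30],[0,-4.2,-45],[0,-5.6,-60]],"rot":[[0,0,0],[0,0,0],[0,0,0],[0,0,0],[0,0,0]]}' 80
python3 - <<'E'
from h import *
np.set_printoptions(precision=2,suppress=True)
p,M,s=tool();print(p,s['force'],s['torque'],s['width'],s['q'])
crop("scene",100,150,220,290,5,"pics/s9.png");crop("top",290,110,410,230,6,"pics/t9.png")
E
```

```text
time: 12.9
eef_pos: [611.3, -123.1, 233.1]
tool_rot: [-2.153, -2.199, 0.098]
force: [0.2, -0.2, -2.2]
width: 7.1
time: 13.4
eef_pos: [611.2, -123.0, 295.2]
tool_rot: [-2.154, -2.2, 0.097]
force: [0.3, -0.2, -2.5]
width: 7.1
[ 611.2  -123.03  295.22] [ 0.31 -0.25 -2.5 ] [-0.05  0.01 -0.06] 7.117279791888457 [ 0.47  0.51 -0.43  1.7   0.25  1.07 -0.03]
```

View pics/s9.png

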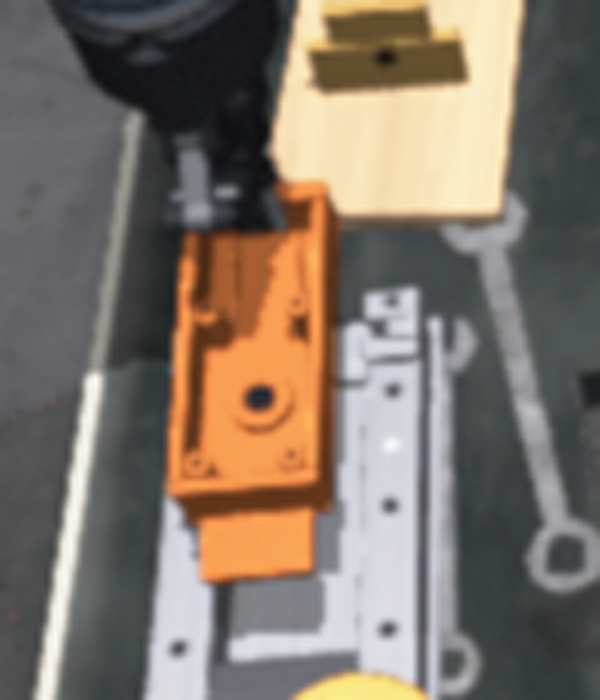

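View pics/t9.png

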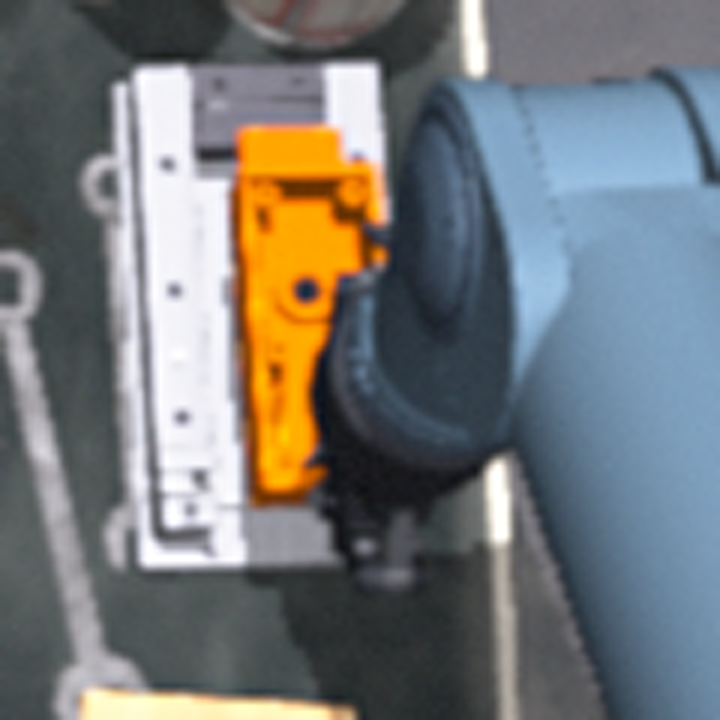

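```bash
python3 - <<'E'
from h import *
np.set_printoptions(precision=1,suppress=True)
go(611,-123,305,91.35)
go(707.7,-193.8,305,91.35)
print(tri([(172,300),(126,315)],[(316,66),(350,80)]))
E
```

```text
t=13.50 pos [ 612.6 -123.1  297.4] width 6.9 F [ 0.1  0.7 -3. ]
travel [ 0.1 -2.3 -7.5] rot [ -3.8  -3.6 -90.1]
t=13.50 pos [ 612.6 -123.1  297.4] width 6.9 F [ 0.1  0.7 -3. ]
travel [-72.7  92.6 -15.2] rot [ -3.8  -3.6 -90.1]
[[ 878.5  -47.9  219.4    0.9]
 [ 872.3 -140.9  153.2    5. ]]
```

```bash
python3 -m jog '{"fingers":[3,3,3,3,3],"travel":[[0,0,-2],[0,-1,-4],[0,-1,-6],[0,-2,-7],[0,-2,-7.5]],"rot":[[-0.3,-0.25,-6],[-0.6,-0.55,-14],[-0.9,-0.85,-21],[-1.2,-1.1,-28],[-1.45,-1.4,-35]]}' 80
python3 - <<'E'
from h import *
go(611,-123,305,91.35);print(bot.read_state()['q'])
E
```

```text
time: 14.0
eef_pos: [611.0, -123.2, 304.9]
tool_rot: [-1.396, -2.772, 0.061]
force: [-0.4, -0.3, -2.4]
width: 7.0
t=14.00 pos [ 611.  -123.2  304.9] width 7.0 F [-0.4 -0.3 -2.4]
travel [ 0.2  0.1 -0.1] rot [ -2.33  -2.25 -54.82]
[ 0.55983442  0.51224014 -0.55550153  1.70674106  0.3248816   1.06417272
  0.52532162]
```

```bash
python3 -m jog '{"fingers":[3,3,3,3,3],"travel":[[0,0,0],[0,0,0],[0,0,0],[0,0,0],[0,0,0]],"rot":[[-0.3,-0.3,-7],[-0.6,-0.6,-14.5],[-0.9,-0.9,-22],[-1.2,-1.15,-29],[-1.5,-1.45,-35]]}' 80
python3 - <<'E'
from h import *
go(707.7,-193.8,305,91.35);print(bot.read_state()['q'])
E
```

```text
time: 14.5
eef_pos: [610.8, -123.5, 304.7]
tool_rot: [-0.495, -3.088, 0.024]
force: [-0.1, -0.0, -1.7]
width: 7.0
t=14.50 pos [ 610.8 -123.5  304.7] width 7.0 F [-0.1 -0.  -1.7]
travel [-114.   -36.5   -1. ] rot [ -0.86  -0.8  -19.55]
[ 0.65932701  0.53674159 -0.68269201  1.71536747  0.39782296  1.04593925
  1.08957636]
```

```bash
python3 -m jog '{"fingers":[3,3,3,3,3],"travel":[[-15,-5,0],[-40,-13,0],[-70,-22,-0.5],[-98,-31,-0.8],[-114,-36.5,-1]],"rot":[[-0.3,-0.3,-7],[-0.6,-0.6,-14],[-0.86,-0.8,-19.5],[-0.86,-0.8,-19.5],[-0.86,-0.8,-19.5]]}' 80
python3 - <<'E'
from h import *
go(707.7,-193.8,236,91.35);print(bot.read_state()['q'])
crop("scene",100,150,260,290,5,"pics/s10.png");crop("top",270,90,400,230,5,"pics/t10.png")
E
```

```text
time: 15.0
eef_pos: [708.8, -196.8, 304.4]
tool_rot: [-0.031, 3.14, -0.003]
force: [-0.9, -0.2, -2.9]
width: 6.8
t=15.00 pos [ 708.8 -196.8  304.4] width 6.8 F [-0.9 -0.2 -2.9]
travel [ 1.1  3.2 68.4] rot [-0.1   0.05 -0.22]
[ 0.66695262  0.7403536  -0.69544781  1.4124329   0.49168756  1.16391737
  1.49699814]
```

View pics/s10.png

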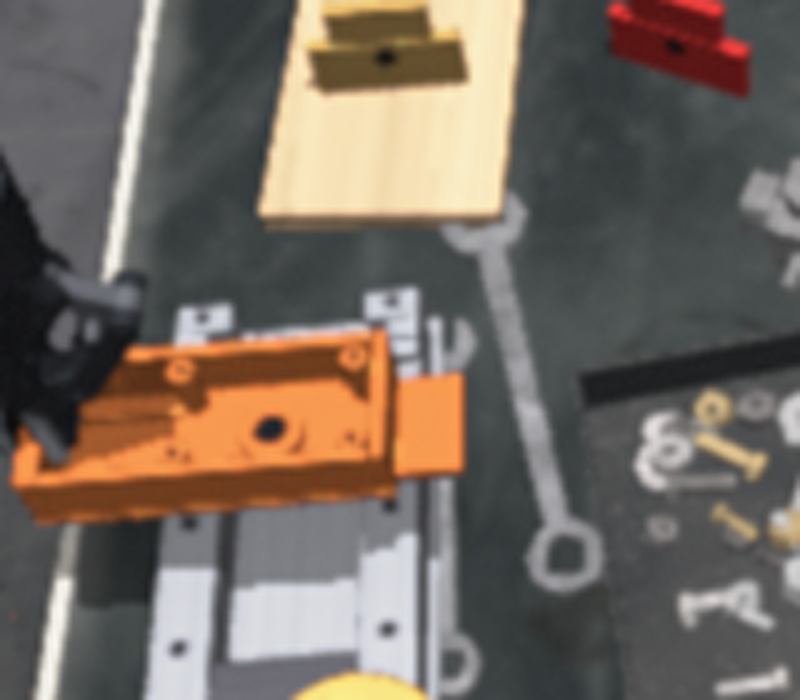

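View pics/t10.png

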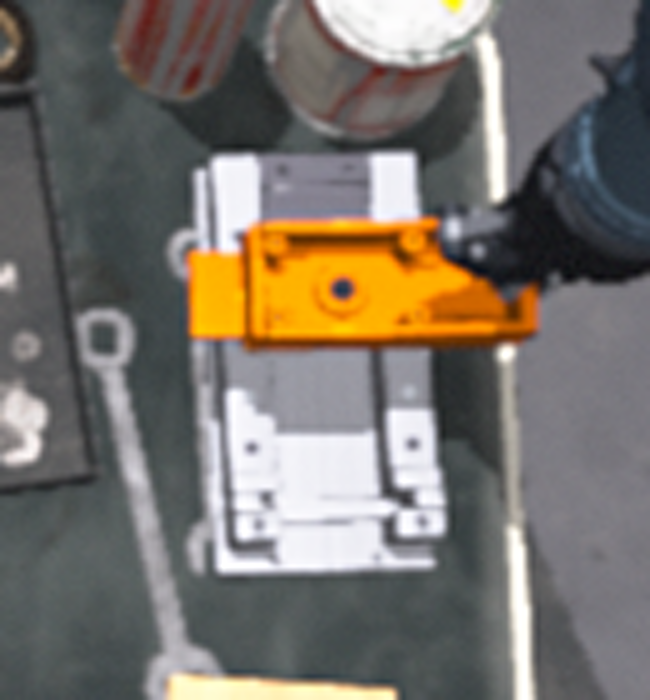

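```bash
python3 -m jog '{"fingers":[3,3,3,3,3],"travel":[[0,3,12],[0,3,28],[0,3,44],[0,3,56],[0,3,62]],"rot":[[0,0,0],[0,0,0],[0,0,0],[0,0,0],[0,0,0]]}' 80
python3 -m jog '{"fingers":[3,3,3,3,3],"travel":[[0,0,1],[0,0,2],[0,0,3],[0,0,4],[0,0,4]],"rot":[[0,0,0],[0,0,0],[0,0,0],[0,0,0],[0,0,0]]}' 80
python3 - <<'E'
from h import *
go(707.7,-193.8,236,91.35)
crop("scene",100,180,230,290,5,"pics/s11.png")
E
```

```text
time: 15.6
eef_pos: [707.4, -193.9, 239.1]
tool_rot: [0.03, -3.138, 0.002]
force: [-0.5, 0.1, -3.3]
width: 6.6
time: 16.1
eef_pos: [707.8, -194.0, 236.1]
tool_rot: [0.03, -3.14, 0.002]
force: [-0.0, 0.4, -1.2]
width: 7.1
t=16.10 pos [ 707.8 -194.   236.1] width 7.1 F [-0.   0.4 -1.2]
travel [0.1 0.2 0.1] rot [-0.07 -0.1  -0.27]
```

View pics/s11.png

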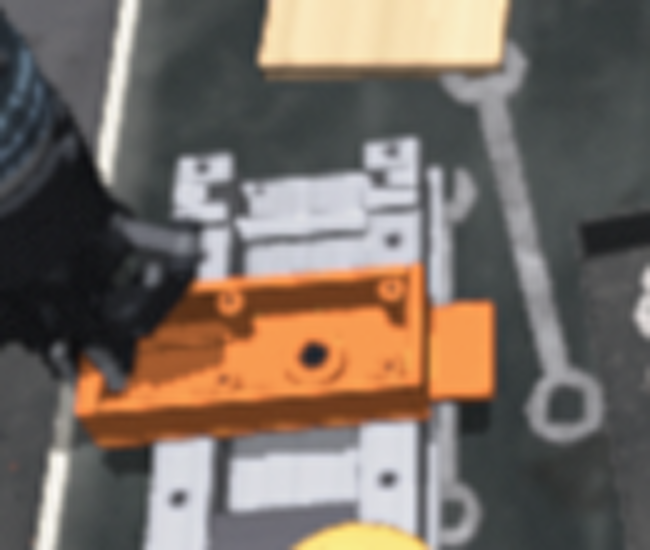

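Force is decreasing (contact just beginning); creep a little further.

```bash
python3 -m jog '{"fingers":[3,3,3,3,3],"travel":[[0,0,0.5],[0,0,1],[0,0,1.5],[0,0,2],[0,0,2]],"rot":[[0,0,0],[0,0,0],[0,0,0],[0,0,0],[0,0,0]]}' 80
python3 - <<'E'
from h import *
np.set_printoptions(precision=2,suppress=True)
p,M,s=tool();print(p,s['force'],s['torque'])
E
```

```text
time: 16.65
eef_pos: [708.0, -194.0, 235.9]
tool_rot: [0.029, -3.14, 0.003]
force: [-3.8, 0.3, 5.2]
width: 6.9
[ 708.04 -194.01  235.91] [-3.78  0.34  5.25] [0.   0.71 0.06]
```

```bash
python3 -m jog '{"fingers":[8,10,14,20,30],"travel":[[0,0,0],[0,0,0],[0,0,0],[0,0,0],[0,0,0]],"rot":[[0,0,0],[0,0,0],[0,0,0],[0,0,0],[0,0,0]]}' 30
python3 -m jog '{"fingers":[30,30,30,30,30],"travel":[[0,0,-8],[0,0,-22],[0,0,-40],[0,0,-60],[0,0,-80]],"rot":[[0,0,0],[0,0,0],[0,0,0],[0,0,0],[0,0,0]]}'
python3 - <<'E'
from h import *
go(706,-120,320,1.35)
crop("scene",100,180,230,290,5,"pics/s12.png");crop("top",290,110,400,200,7,"pics/t12.png")
E
```

```text
time: 17.15
eef_pos: [708.1, -194.0, 235.8]
tool_rot: [0.029, -3.14, 0.003]
force: [-0.4, -0.2, -0.4]
width: 29.8
time: 17.65
eef_pos: [708.6, -193.7, 318.8]
tool_rot: [-0.029, 3.141, -0.003]
force: [0.2, -1.1, 0.3]
width: 30.2
t=17.65 pos [ 708.6 -193.7  318.8] width 30.2 F [ 0.2 -1.1  0.3]
travel [ 1.2 73.8 -1.4] rot [-6.000e-02  1.300e-01  8.972e+01]
```

View pics/s12.png

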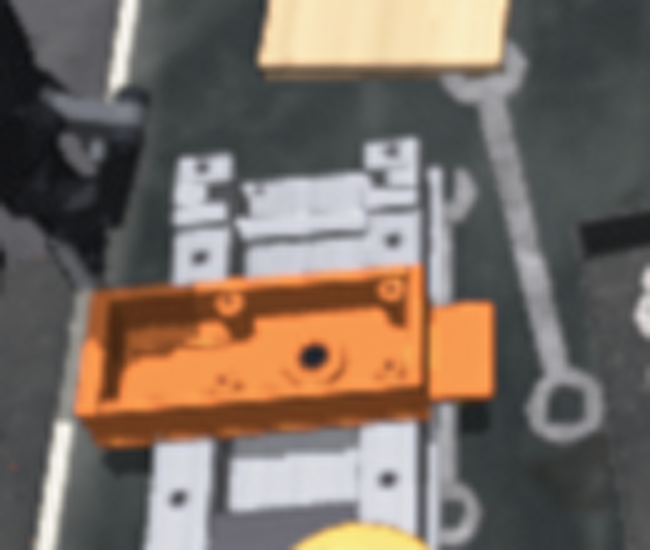

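View pics/t12.png

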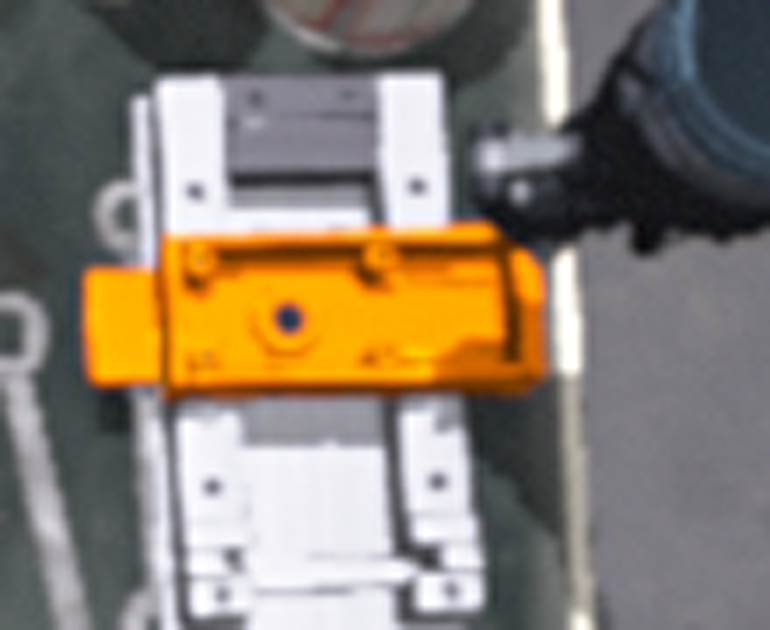

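```bash
python3 - <<'E'
from h import *
np.set_printoptions(precision=1,suppress=True)
f=lambda x0,y0,k,P:(np.array(P)+.5)/k-.5+[x0,y0]
S=f(100,180,5,[(91,291),(423,265),(429,380),(78,413)]);T=f(290,110,7,[(543,384),(170,390),(163,238)])
print(tri(S[:3],T)); print(onplane("scene",S,80)[:,:2]);print(onplane("top",T,80)[:,:2])
# rim edge lines by R-B threshold
im=imaging.snapshot("top");o=im[:,:,2].astype(float)-im[:,:,0]
pts=[]
for c in range(318,356):
    v=o[138:172,c]; i=np.where(v>120)[0]; a,b=i[0],i[-1]
    pts.append((c,138+a-(v[a]-120)/(v[a]-v[a-1]),138+b+(v[b]-120)/(v[b]-v[b+1])))
pts=np.array(pts)
Pu=onplane("top",pts[:,[0,1]],80);Pl=onplane("top",pts[:,[0,2]],80)
for P in(Pu,Pl):
    k=np.polyfit(P[:,1],P[:,0],1);print("x=%.4f*y+%.2f; x@-120=%.1f"%(k[0],k[1],np.polyval(k,-120)),(P[:,0]-np.polyval(k,P[:,1])).std())
im=imaging.snapshot("scene");o=im[:,:,2].astype(float)-im[:,:,0]
E
```

```text
[[ 674.3 -199.7   76.9    2.5]
 [ 672.2  -59.9   76.3    0.7]
 [ 729.3  -56.6   79.8    2.8]]
[[ 676.1 -199.8]
 [ 674.4  -59.6]
 [ 729.5  -55.2]
 [ 733.3 -197.5]]
[[ 673.4 -197.4]
 [ 671.3  -58.9]
 [ 729.3  -58. ]]
x=-0.0388*y+727.14; x@-120=731.8 0.5677901451466868
x=-0.0244*y+669.24; x@-120=672.2 0.3153162945188629
```

```bash
python3 -m jog '{"fingers":[30,40,60,80,85],"travel":[[0,12,0],[0,26,0],[0,40,0],[0,56,0],[1.5,72.7,0]],"rot":[[0,0,7],[0,0,14.5],[0,0,22],[0,0,29.5],[0,0,37]]}'
python3 - <<'E'
from h import *
go(704,-121,300,1.5)
E
```

```text
time: 18.35
eef_pos: [705.0, -120.9, 315.3]
tool_rot: [-0.978, -2.984, 0.004]
force: [-0.2, 0.3, 0.6]
width: 81.0
t=18.35 pos [ 705.  -120.9  315.3] width 81.0 F [-0.2  0.3  0.6]
travel [ 0.8 -0.6 15.3] rot [-0.17  0.06 52.23]
```

```bash
python3 -m jog '{"fingers":[85,85,85,85,85],"travel":[[0,0,0],[0.5,0,3],[0.5,0,6],[0.8,-0.5,9],[0.8,-0.6,13]],"rot":[[0,0,8],[0,0,16],[0,0,24],[0,0,32],[0,0,40]]}'
python3 - <<'E'
from h import *
go(704,-121,260,1.5)
E
```

```text
time: 18.85
eef_pos: [703.2, -121.1, 300.4]
tool_rot: [-1.946, -2.463, 0.007]
force: [0.8, 0.1, -0.1]
width: 84.9
t=18.85 pos [ 703.2 -121.1  300.4] width 84.9 F [ 0.8  0.1 -0.1]
travel [-0.1  1.  40.4] rot [-0.3   0.08 11.89]
```

```bash
python3 -m jog '{"fingers":[85,85,85,85,85],"travel":[[0,1,5],[0,1,12],[0,1,20],[0,1,30],[0,1,36]],"rot":[[0,0,6],[0,0,11.9],[0,0,11.9],[0,0,11.9],[0,0,11.9]]}'
python3 - <<'E'
from h import *
go(704,-121,221,1.5)
crop("scene",100,160,230,290,5,"pics/s13.png");crop("top",290,110,400,200,7,"pics/t13.png")
E
```

```text
time: 19.35
eef_pos: [703.3, -121.0, 262.3]
tool_rot: [-2.188, -2.249, 0.01]
force: [0.2, 0.1, -0.7]
width: 84.7
t=19.35 pos [ 703.3 -121.   262.3] width 84.7 F [ 0.2  0.1 -0.7]
travel [ 0.   1.  41.3] rot [-0.45  0.08  0.08]
```

View pics/s13.png

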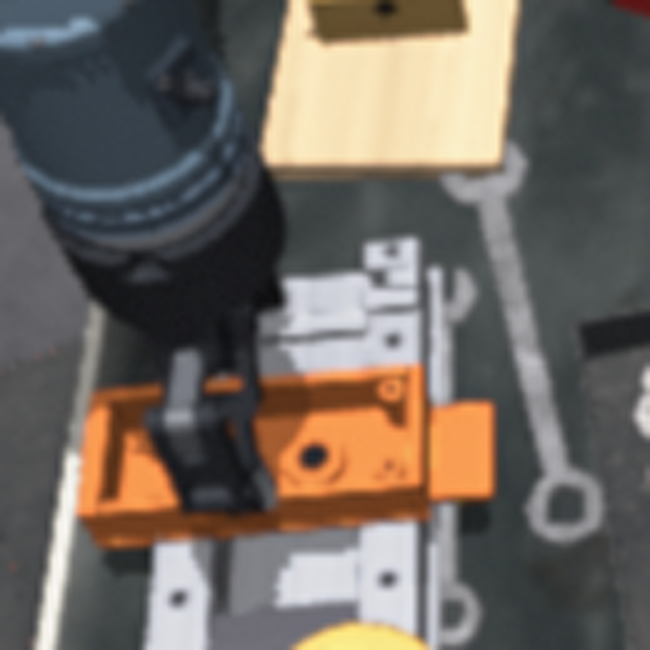

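View pics/t13.png

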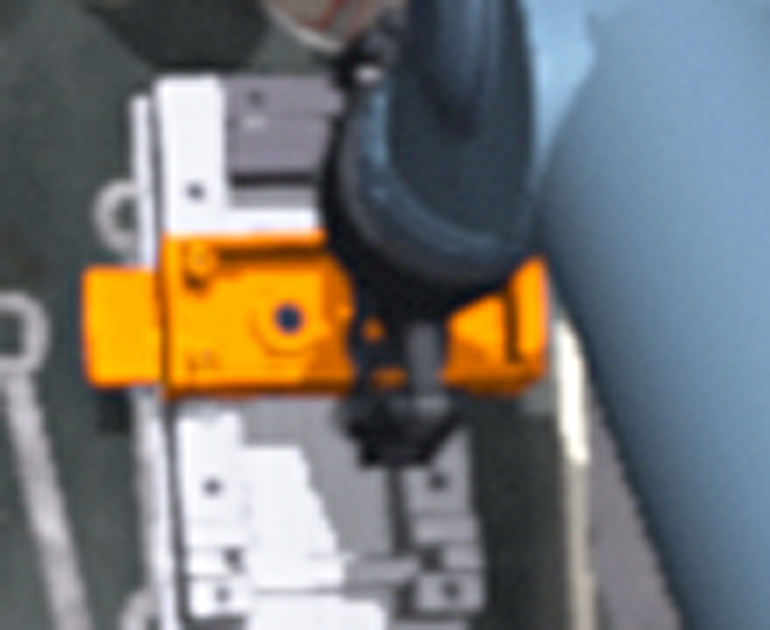

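```bash
python3 - <<'E'
from h import *
np.set_printoptions(precision=1,suppress=True)
print(proj("scene",[[746,-121,102],[746,-121,90],[760,-121,102],[732,-121,80]]))
E
```

```text
[[149.9 260.3]
 [151.3 263. ]
 [149.3 266.7]
 [153.  259. ]]
```

```bash
python3 -m jog '{"fingers":[85,85,85,85,85],"travel":[[0,1,6],[0,1,14],[0,1,24],[0,1,34],[0,1,41]],"rot":[[-0.4,0,0],[-0.4,0,0],[-0.4,0,0],[-0.4,0,0],[-0.4,0,0]]}'
python3 - <<'E'
from h import *
go(704,-121,221,1.5)
E
```

```text
time: 19.95
eef_pos: [703.3, -121.1, 219.6]
tool_rot: [-2.19, -2.25, 0.005]
force: [0.2, 0.1, -0.6]
width: 85.1
t=19.95 pos [ 703.3 -121.1  219.6] width 85.1 F [ 0.2  0.1 -0.6]
travel [ 0.1  0.7 -1.4] rot [-0.19  0.06  0.05]
```

```bash
python3 -m jog '{"fingers":[76,68,62,56,50],"travel":[[0,0,0],[0,0,0],[0,0,0],[0,0,0],[0,0,0]],"rot":[[0,0,0],[0,0,0],[0,0,0],[0,0,0],[0,0,0]]}' 30
python3 -m jog '{"fingers":[50,50,50,50,50],"travel":[[0,0,0],[0,0,0],[0,0,0],[0,0,-1],[0,0,-3]],"rot":[[0,0,0],[0,0,0],[0,0,0],[0,0,0],[0,0,0]]}' 60
python3 - <<'E'
from h import *
go(704,-121,221,1.5)
E
```

```text
time: 20.45
eef_pos: [704.0, -121.0, 220.7]
tool_rot: [2.191, 2.251, -0.002]
force: [0.7, -0.4, 1.9]
width: 57.1
time: 20.95
eef_pos: [703.2, -121.0, 222.4]
tool_rot: [-2.19, -2.25, 0.005]
force: [-0.9, 0.6, -3.1]
width: 57.4
t=20.95 pos [ 703.2 -121.   222.4] width 57.4 F [-0.9  0.6 -3.1]
travel [0.  0.8 1.4] rot [-0.21  0.05  0.05]
```

```bash
python3 -m jog '{"fingers":[50,50,50,50,50],"travel":[[0,0,-8],[0,0,-20],[0,0,-38],[0,0,-58],[0,0,-78]],"rot":[[0,0,0],[0,0,0],[0,0,0],[0,0,0],[0,0,0]]}' 60
python3 - <<'E'
from h import *
go(479,242.3,300,4.9); print(bot.read_state()['q'])
crop("scene",80,150,230,290,5,"pics/s14.png");crop("top",290,110,400,200,7,"pics/t14.png")
E
```

```text
time: 21.45
eef_pos: [703.8, -120.9, 303.1]
tool_rot: [-2.191, -2.251, 0.003]
force: [0.6, -0.0, -2.6]
width: 57.1
t=21.45 pos [ 703.8 -120.9  303.1] width 57.1 F [ 0.6 -0.  -2.6]
travel [ 369.2 -214.8    3.1] rot [-0.1   0.06 -3.35]
[ 0.39274421  0.63102898 -0.40215636  1.485944    0.26628271  1.08048027
 -0.0391076 ]
```

View pics/s14.png

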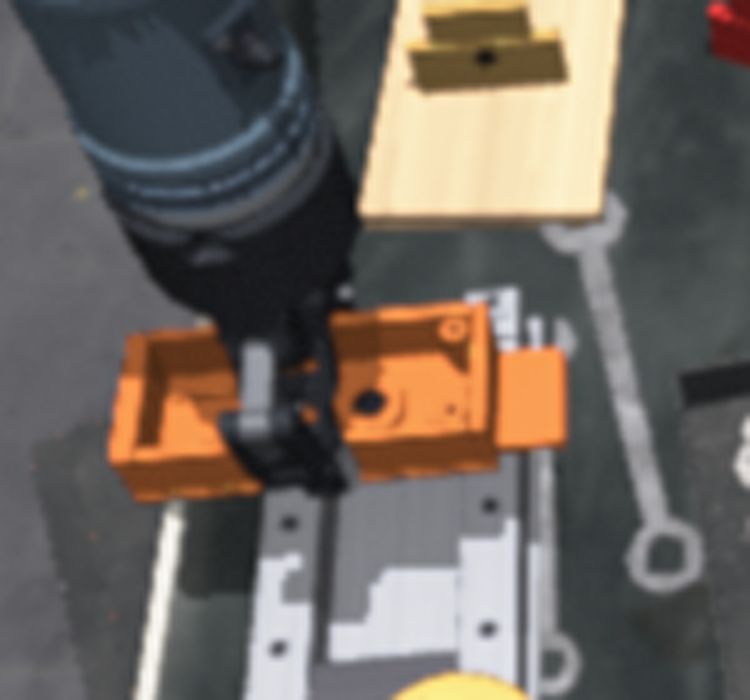

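View pics/t14.png

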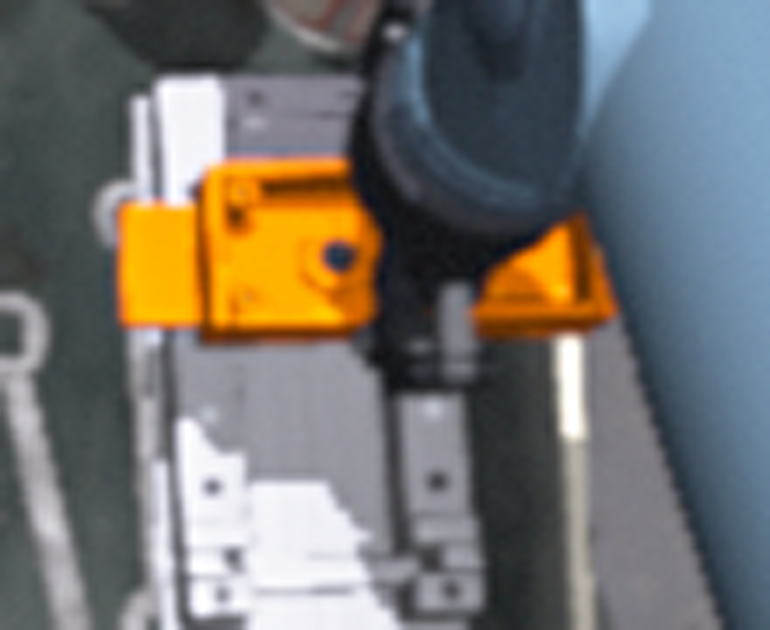

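```bash
python3 -m jog '{"fingers":[50,50,50,50,50],"travel":[[12,-7,0],[36,-21,0],[66,-39,0],[98,-57,0],[130,-76,0]],"rot":[[0,0,0],[0,0,-0.5],[0,0,-1],[0,0,-1.5],[0,0,-2]]}' 60
python3 - <<'E'
from h import *
go(479,242.3,300,4.9); print(bot.read_state()['q'])
E
```

```text
time: 22.05
eef_pos: [624.2, 9.1, 305.1]
tool_rot: [2.148, 2.287, 0.003]
force: [0.5, 0.3, -2.2]
width: 57.1
t=22.05 pos [624.2   9.1 305.1] width 57.1 F [ 0.5  0.3 -2.2]
travel [ 241.8 -130.3    4. ] rot [ 0.26  0.11 -1.31]
[ 0.28515246  0.48043482 -0.4630057   1.72724587  0.25247246  0.98832087
 -0.20889085]
```

```bash
python3 -m jog '{"fingers":[50,50,50,50,50],"travel":[[32,-17,0],[64,-34,0],[96,-51,0],[126,-67,0],[150,-80,0]],"rot":[[0,0,-0.3],[0,0,-0.6],[0,0,-0.9],[0,0,-1.3],[0,0,-1.3]]}' 60
python3 - <<'E'
from h import *
go(479,242.3,300,4.9); print(bot.read_state()['q'])
E
```

```text
time: 22.55
eef_pos: [531.9, 156.7, 303.7]
tool_rot: [2.119, 2.316, 0.001]
force: [0.6, 1.0, -2.6]
width: 57.3
t=22.55 pos [531.9 156.7 303.7] width 57.3 F [ 0.6  1.  -2.6]
travel [ 89.9 -45.1   3.5] rot [0.14 0.08 0.19]
[ 0.10179018  0.37399209 -0.54374787  1.8947452   0.2398063   0.93489876
 -0.46581198]
```

```bash
python3 -m jog '{"fingers":[50,50,50,50,50],"travel":[[24,-12,0],[50,-25,0],[72,-36,1],[86,-43,2],[90,-45,3]],"rot":[[0,0,0],[0,0,0.2],[0,0,0.2],[0,0,0.2],[0,0,0.2]]}' 60
python3 -m jog '{"fingers":[50,50,50,50,50],"travel":[[0,0,0],[0,0,0],[0,0,0],[0,0,0],[0,0,0]],"rot":[[0,0,0],[0,0,0],[0,0,0],[0,0,0],[0,0,0]]}' 60
python3 - <<'E'
from h import *
go(479,242.3,300,4.9); print(bot.read_state()['q'])
for n,b in(("scene",(230,90,390,220)),("top",(120,170,270,290))):
    im=imaging.snapshot(n);cv2.imwrite(f"pics/{n}15.png",im);crop("",*b,5,f"pics/{n}15c.png",im)
E
```

```text
time: 23.05
eef_pos: [476.1, 245.1, 300.0]
tool_rot: [2.118, 2.32, -0.0]
force: [-0.5, 0.9, -3.1]
width: 57.1
time: 23.55
eef_pos: [476.6, 244.4, 300.0]
tool_rot: [2.119, 2.318, -0.0]
force: [0.2, 0.5, -3.2]
width: 57.2
t=23.55 pos [476.6 244.4 300. ] width 57.2 F [ 0.2  0.5 -3.2]
travel [-2.3  2.2  0. ] rot [0.03 0.05 0.22]
[-0.04072122  0.35418525 -0.58944187  1.93920689  0.24631805  0.91890729
 -0.66290305]
```

View pics/scene15c.png

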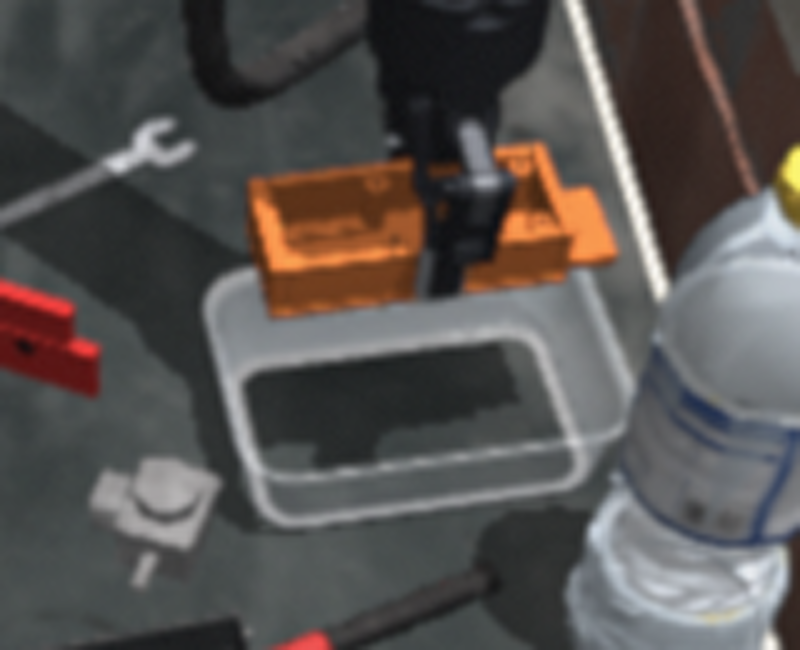

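View pics/top15c.png

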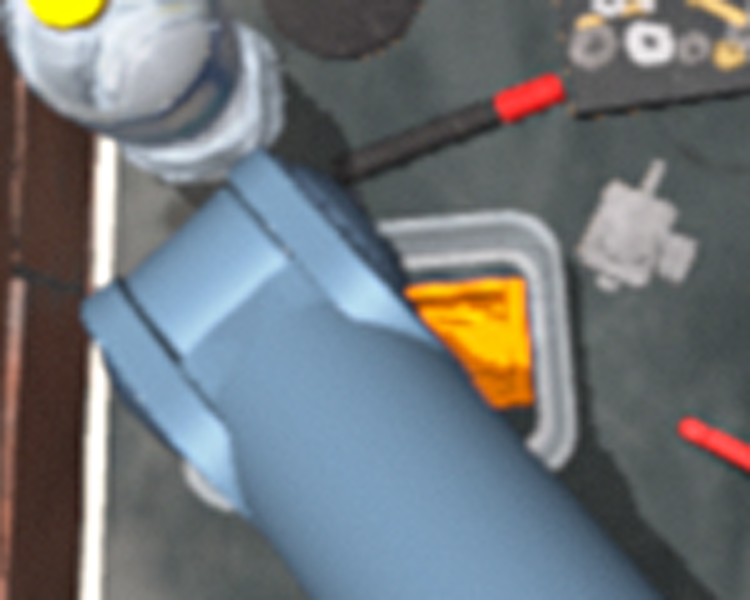

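```bash
python3 - <<'E'
from h import *
np.set_printoptions(precision=1,suppress=True)
for z in(350,400,450,500): print(z,onplane("top",[(169,203),(136,231),(170,195)],z)[:,:2].ravel())
f=lambda x0,y0,k,P:(np.array(P)+.5)/k-.5+[x0,y0]
# front wall rim/tongue measure, z approx 160 (300-189.8+... underside 126 + 34)
S=f(230,90,5,[(250,183),(264,272),(575,243),(543,148),(590,190),(617,262)])
print("rim front -x,+x; rear +x,-x; ",onplane("scene",S[:4],160)[:,:2]); print("tongue",onplane("scene",S[4:],134)[:,:2])
T=f(120,170,5,[(525,280),(532,405)]);print("top front",onplane("top",T,160)[:,:2])
E
```

```text
350 [537.6 265.6 484.5 326.2 553.  264. ]
400 [530.8 256.9 481.  313.9 545.3 255.5]
450 [524.1 248.3 477.5 301.5 537.6 247. ]
500 [517.3 239.7 474.  289.2 529.9 238.4]
rim front -x,+x; rear +x,-x;  [[455.4 164.9]
 [511.4 165.2]
 [505.6 305.7]
 [444.2 303. ]]
tongue [[447.4 329. ]
 [494.6 331.9]]
top front [[509.7 167.6]
 [451.9 164.1]]
```

```bash
python3 - <<'E'
from h import *
go(478,243.3,250,4.9)
E
python3 -m jog '{"fingers":[50,50,50,50,50],"travel":[[-1,1.3,8],[-1,1.3,20],[-1,1.3,34],[-1,1.3,45],[-1,1.3,50]],"rot":[[0,0,0.2],[0,0,0.2],[0,0,0.2],[0,0,0.2],[0,0,0.2]]}' 60
python3 - <<'E'
from h import *
go(478,243.3,182,4.9)
for n,b in(("scene",(230,90,390,220)),("top",(120,170,270,290))):
    im=imaging.snapshot(n);cv2.imwrite(f"pics/{n}16.png",im);crop("",*b,5,f"pics/{n}16c.png",im)
E
```

```text
t=23.65 pos [476.4 244.7 300.1] width 57.5 F [ 0.2  0.1 -1.9]
travel [-1.5  1.4 50.1] rot [0.03 0.04 0.26]
time: 24.15
eef_pos: [476.9, 243.2, 247.7]
tool_rot: [-2.123, -2.315, 0.006]
force: [0.1, -0.2, -2.0]
width: 57.0
t=24.15 pos [476.9 243.2 247.7] width 57.0 F [ 0.1 -0.2 -2. ]
travel [ 0.1  1.3 65.7] rot [-0.19  0.11  0.07]
```

View pics/scene16c.png

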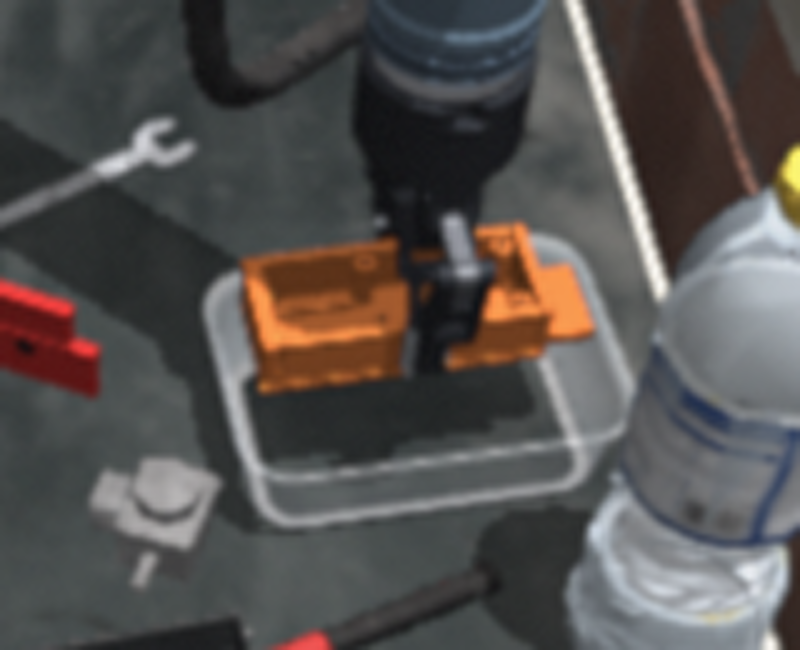

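View pics/top16c.png

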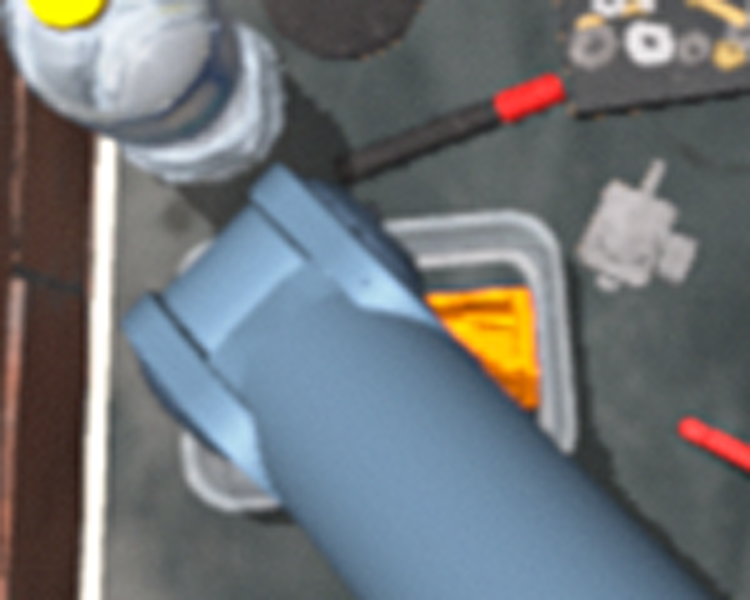

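```bash
python3 -m jog '{"fingers":[50,50,50,50,50],"travel":[[0,1.3,10],[0,1.3,25],[0,1.3,40],[0,1.3,52],[0,1.3,59]],"rot":[[0,0,0],[0,0,0],[0,0,0],[0,0,0],[0,0,0]]}' 60
python3 - <<'E'
from h import *
go(478,243.3,177,4.9)
for n,b in(("scene",(230,90,390,220)),):
    im=imaging.snapshot(n);cv2.imwrite(f"pics/{n}17.png",im);crop("",*b,5,f"pics/{n}17c.png",im)
E
```

```text
time: 24.75
eef_pos: [477.6, 243.0, 187.5]
tool_rot: [-2.122, -2.315, 0.009]
force: [-0.6, -0.4, -2.8]
width: 56.8
t=24.75 pos [477.6 243.  187.5] width 56.8 F [-0.6 -0.4 -2.8]
travel [ 0.3  0.4 10.5] rot [-0.29  0.15  0.08]
```

View pics/scene17c.png

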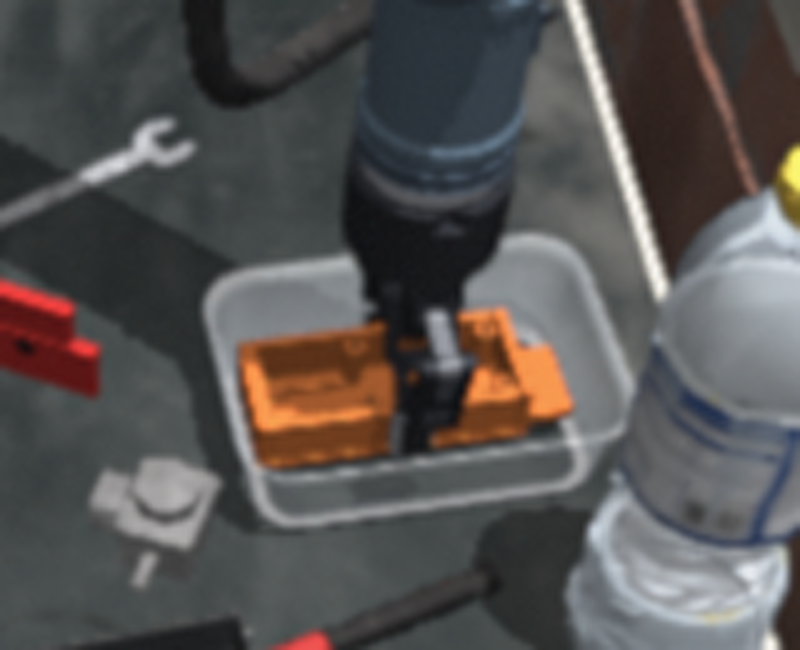

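```bash
python3 - <<'E'
from h import *
np.set_printoptions(precision=1,suppress=True)
f=lambda x0,y0,k,P:(np.array(P)+.5)/k-.5+[x0,y0]
S=f(230,90,5,[(239,348),(254,433),(508,308),(530,402)]);print("rim f-,f+,r-,r+",onplane("scene",S,47)[:,:2])
S=f(230,90,5,[(548,347),(573,412)]);print("tongue",onplane("scene",S,21)[:,:2])
E
```

```text
rim f-,f+,r-,r+ [[456.8 162.9]
 [512.2 164.7]
 [441.3 303.1]
 [503.9 302.7]]
tongue [[447.  326.8]
 [491.3 331.1]]
```

```bash
python3 -m jog '{"fingers":[50,50,50,50,50],"travel":[[1,0,2],[1.8,0.3,4],[1.8,0.3,6],[1.8,0.3,7],[1.8,0.3,8]],"rot":[[-0.2,0,0],[-0.3,0.1,0],[-0.3,0.1,0],[-0.3,0.1,0],[-0.3,0.1,0]]}' 60
python3 -c "
from h import *
go(478,244.8,177,4.9)"
```

```text
time: 25.3
eef_pos: [478.9, 245.5, 180.6]
tool_rot: [2.122, 2.314, 0.004]
force: [1.6, -1.1, 7.6]
width: 57.2
t=25.30 pos [478.9 245.5 180.6] width 57.2 F [ 1.6 -1.1  7.6]
travel [-0.6 -1.   3.6] rot [ 0.17 -0.01  0.07]
```

```bash
python3 - <<'E'
from h import *
np.set_printoptions(precision=2,suppress=True)
p,M,s=tool();print(s['force'],s['torque'])
for n,b in(("scene",(265,130,365,205)),):
    im=imaging.snapshot(n);cv2.imwrite(f"pics/{n}18.png",im);crop("",*b,8,f"pics/{n}18c.png",im)
E
```

```text
[ 1.61 -1.09  7.64] [-0.2   0.35  0.02]
```

View pics/scene18c.png

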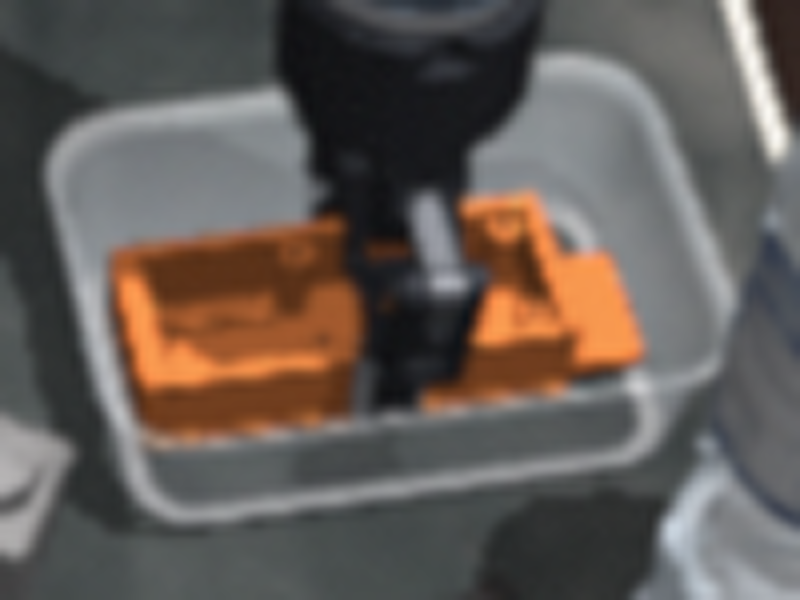

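```bash
python3 -m jog '{"fingers":[50,50,50,50,50],"travel":[[0,0,0.3],[0,0,0.6],[0,0,1],[0,0,1],[0,0,1]],"rot":[[0,0,0],[0,0,0],[0,0,0],[0,0,0],[0,0,0]]}' 60
python3 - <<'E'
from h import *
np.set_printoptions(precision=1,suppress=True)
p,M,s=tool();print(p,s['force'],s['torque'])
f=lambda x0,y0,k,P:(np.array(P)+.5)/k-.5+[x0,y0]
S=f(265,130,8,[(112,247),(140,385),(533,190),(572,335)])
for z in (36,40): print("rim f-,f+,r-,r+",onplane("scene",S,z)[:,:2].ravel())
S=f(265,130,8,[(150,447),(575,385)]); print("bottom f+, r+",onplane("scene",S,2)[:,:2].ravel())
E
```

```text
time: 25.85
eef_pos: [479.6, 245.6, 180.1]
tool_rot: [2.121, 2.313, 0.008]
force: [0.8, -0.7, 3.6]
width: 56.9
[479.6 245.6 180.1] [ 0.8 -0.7  3.6] [ 0.  -0.6 -0.1]
rim f-,f+,r-,r+ [451.7 166.8 508.5 169.6 438.8 305.1 499.8 306.3]
rim f-,f+,r-,r+ [455.1 166.3 511.7 169.1 442.3 303.9 503.  305.1]
bottom f+, r+ [507.1 174.3 493.3 313.7]
```

```bash
python3 -m jog '{"fingers":[50,50,50,50,50],"travel":[[0,0,0.5],[0,0,1],[0,0,1.5],[0,0,2],[0,0,2]],"rot":[[0,0,0],[0,0,0],[0,0,0],[0,0,0],[0,0,0]]}' 60
python3 - <<'E'
from h import *
np.set_printoptions(precision=1,suppress=True)
p,M,s=tool();print(p,s['force'],s['torque'])
E
```

```text
time: 26.35
eef_pos: [479.7, 245.8, 179.8]
tool_rot: [2.12, 2.312, 0.007]
force: [-4.3, -3.9, 15.7]
width: 57.1
[479.7 245.8 179.8] [-4.3 -3.9 15.7] [-0.5 -0.  -0.1]
```

```bash
python3 -m jog '{"fingers":[50,58,60,62,66],"travel":[[0,0,-0.8],[0,0,-0.8],[0,0,-0.8],[0,0,-0.8],[0,0,-0.8]],"rot":[[0,0,0],[0,0,0],[0,0,0],[0,0,0],[0,0,0]]}' 30
python3 - <<'E'
from h import *
go(478,244.8,177,4.9)
for n,b in(("scene",(265,130,365,205)),):
    im=imaging.snapshot(n);cv2.imwrite(f"pics/{n}19.png",im);crop("",*b,8,f"pics/{n}19c.png",im)
E
```

```text
time: 26.85
eef_pos: [479.7, 246.1, 181.0]
tool_rot: [2.12, 2.312, 0.006]
force: [-1.0, -0.5, 6.7]
width: 65.9
t=26.85 pos [479.7 246.1 181. ] width 65.9 F [-1.  -0.5  6.7]
travel [-1.2 -1.8  4. ] rot [0.34 0.02 0.06]
```

View pics/scene19c.png

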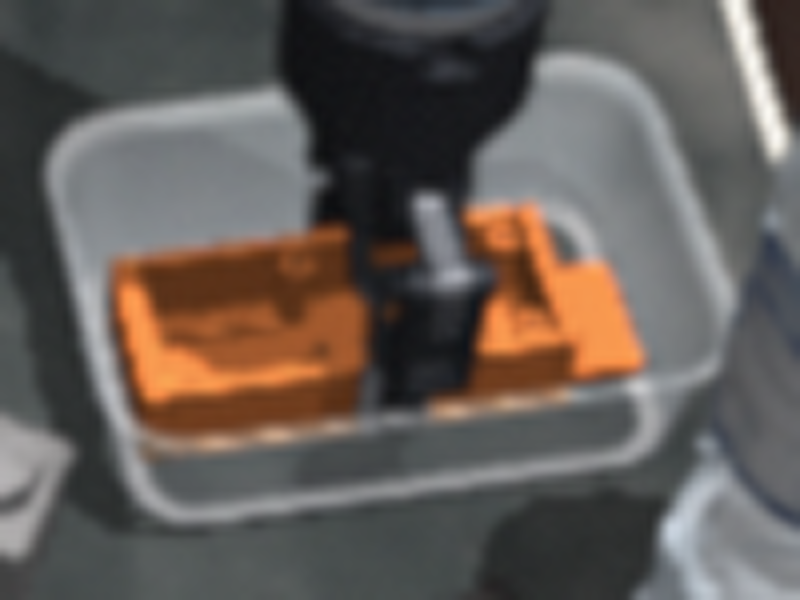

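```bash
python3 -m jog '{"fingers":[67,68,69,70,70],"travel":[[0,0,-1],[0,0,-2],[0,0,-3],[0,0,-4],[0,0,-5]],"rot":[[0,0,0],[0,0,0],[0,0,0],[0,0,0],[0,0,0]]}' 30
python3 - <<'E'
from h import *
np.set_printoptions(precision=1,suppress=True)
p,M,s=tool();print(p,s['force'],s['torque'],s['width'])
for n,b in(("scene",(265,130,365,205)),):
    im=imaging.snapshot(n);cv2.imwrite(f"pics/{n}20.png",im);crop("",*b,8,f"pics/{n}20c.png",im)
E
```

```text
time: 27.4
eef_pos: [479.4, 246.0, 185.7]
tool_rot: [2.121, 2.313, 0.005]
force: [0.7, 0.6, 0.1]
width: 70.0
[479.4 246.  185.7] [0.7 0.6 0.1] [-0. -0.  0.] 70.03114797398628
```

View pics/scene20c.png

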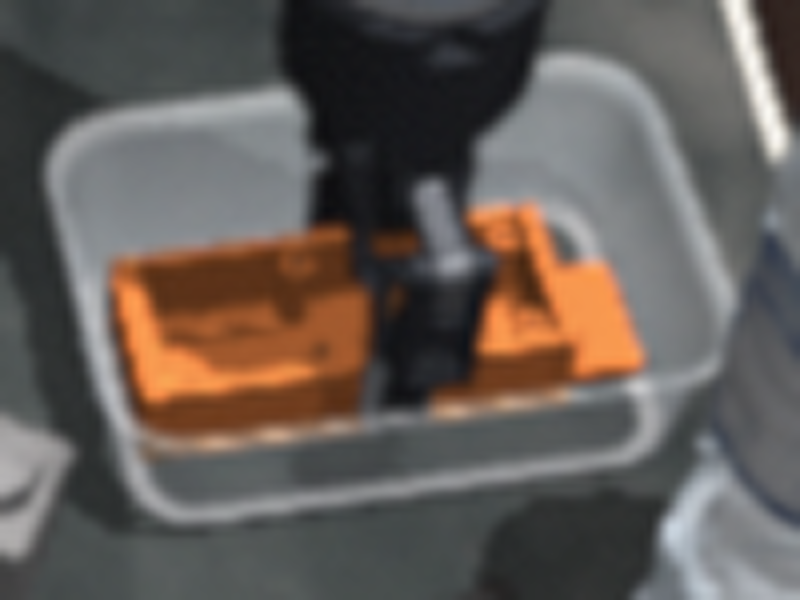

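```bash
python3 -m jog '{"fingers":[70,70,70,70,70],"travel":[[0,0,-8],[0,0,-22],[0,0,-42],[0,0,-70],[0,0,-100]],"rot":[[0,0,0],[0,0,0],[0,0,0],[0,0,0],[0,0,0]]}' 30
python3 -m jog '{"fingers":[70,70,70,70,70],"travel":[[-10,0,-15],[-40,0,-25],[-80,0,-30],[-125,0,-30],[-170,0,-30]],"rot":[[0,0,0],[0,0,0],[0,0,0],[0,0,0],[0,0,0]]}' 30
python3 - <<'E'
from h import *
np.set_printoptions(precision=1,suppress=True)
p,M,s=tool();print(p,s['force'],s['width'])
for n,b in(("scene",(265,130,365,205)),("top",(140,195,260,285))):
    im=imaging.snapshot(n);cv2.imwrite(f"pics/{n}21.png",im);crop("",*b,8 if n=="scene" else 6,f"pics/{n}21c.png",im)
E
```

```text
time: 27.95
eef_pos: [478.7, 246.1, 287.6]
tool_rot: [2.12, 2.313, 0.006]
force: [0.1, -0.6, -0.2]
width: 70.1
time: 28.45
eef_pos: [493.4, 75.7, 319.6]
tool_rot: [2.117, 2.313, 0.009]
force: [1.8, -0.3, -0.1]
width: 70.2
[493.4  75.7 319.6] [ 1.8 -0.3 -0.1] 70.15906916683564
```

View pics/scene21c.png

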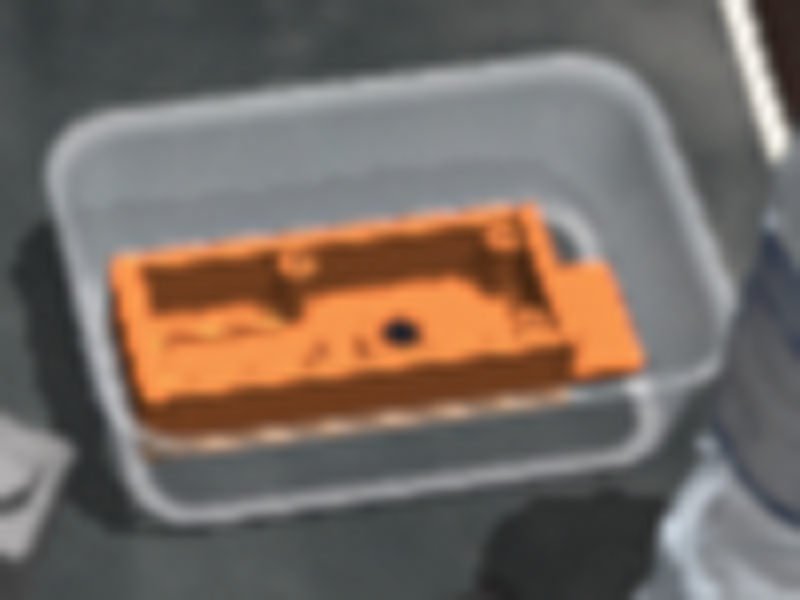

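View pics/top21.png

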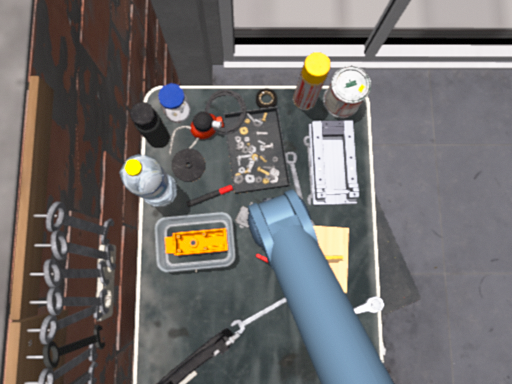

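View pics/top21c.png

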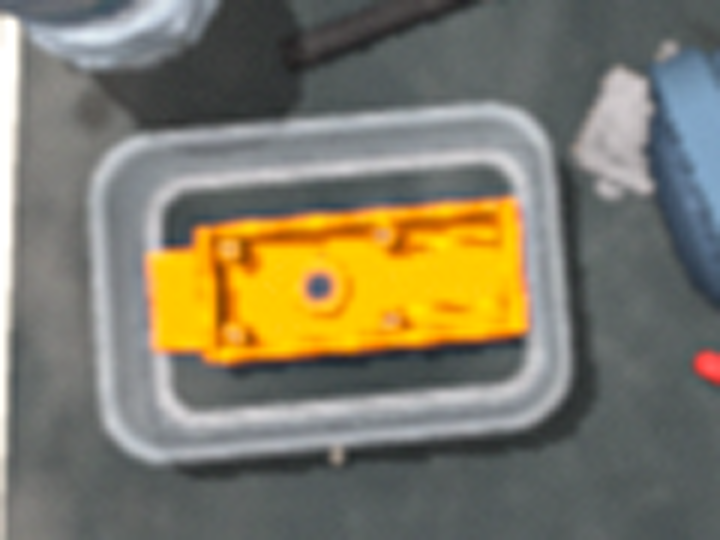

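```bash
python3 - <<'E'
from h import *
np.set_printoptions(precision=1,suppress=True)
f=lambda x0,y0,k,P:(np.array(P)+.5)/k-.5+[x0,y0]
nm=["f-","f+","r-","r+","t-","t+","hole"]
S=f(265,130,8,[(112,258),(143,402),(535,205),(576,346),(605,263),(645,365),(402,332)])
T=f(140,195,6,[(527,331),(517,199),(209,360),(197,228),(155,352),(147,252),(319,287)])
for n,r in zip(nm,tri(S,T)): print(n,r)
E
```

```text
f- [457.1 165.7  37.    0.9]
f+ [514.3 170.   34.8   0. ]
r- [445.5 303.4  36.3   2.2]
r+ [502.2 308.4  33.3   1.8]
t- [449.4 330.5   9.7   0.4]
t+ [493.3 335.   10.1   0.1]
hole [477.4 258.2  15.1   0.6]
```

```bash
python3 - <<'E'
from h import *
np.set_printoptions(precision=1,suppress=True)
im=imaging.snapshot("scene");cv2.imwrite("pics/scene22.png",im)
a=cv2.imread("pics/scene0.png")
for nm,(x0,y0,x1,y1) in {"bottle":(345,110,415,232),"marker":(275,195,335,230),"cover-now vs prev":(275,130,350,195)}.items():
    ref=a if "cover" not in nm else cv2.imread("pics/scene21.png")
    print(nm,cv2.absdiff(im,ref)[y0:y1,x0:x1].mean())
f=lambda x0,y0,k,P:(np.array(P)+.5)/k-.5+[x0,y0]
E
```

```text
bottle 2.8575331772053083
marker 2.123015873015873
cover-now vs prev 0.4715897435897436
```

View pics/scene22.png

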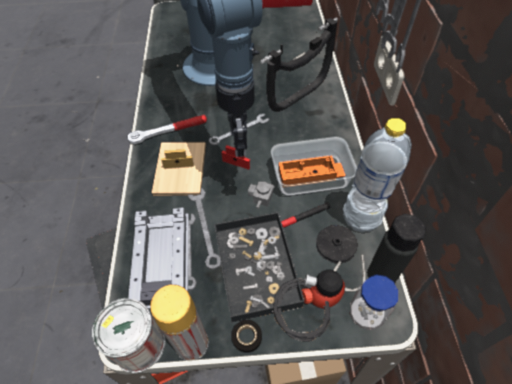

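The gate stands on the board (scene pixel 178,158), the cover lies in the tray (310,170), the bottle and marker have not moved, and the gripper is about 145 mm above the bench and touching nothing. I am handing the job in.

```bash
python3 -c "
from workcell import bot
print(bot.job_done())"
```

```text
the job is handed in; nothing more can be done
None
```

I handed the job in after about 28.6 s of the 72 s allowed; it reports no verdict.

**What I did**
- **Gate:** I pulled the brass gate plate straight up and stood it near the middle of the board.
- **Taking the cover out:** I pinched it by the front wall, tipped it about 0.088 rad and eased it about 27 mm forward. The tongue was then about 7 mm clear of the lip, and I lifted. The outside force on the tool stayed under 4 N.
- **Setting it in the tray:** I rested the cover crosswise on top of the mould, took it afresh by its long sides, lowered it into the tray and let go.

**Last checks**
- **Cover position:** by triangulation from both cameras, the tongue top is about 10 mm up, as it should be with the cover flat on the tray floor.
- **Cover at rest:** two pictures of it after release agree.
- **Gate, bottle and marker:** the gate still stands on the board, and the bottle and marker look unchanged from the start.

**What disagreed**
- **Early stop in the tray:** while lowering, the gripper met resistance about 4 mm sooner than I expected, up to 16 N, and 6.7 N remained after the fingers opened. It was probably the gripper touching the tray, so the cover may have settled the last 3–4 mm by itself, by calculation at under 0.3 m/s.
- **Rim heights:** the cover's rim measured 33–37 mm against the 36 mm expected. Taken literally that is a tilt of about 0.045 rad across its width. I put it down to measurement error, because the tongue shows no tilt.

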